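# Clamp a heat sink in the pump vise, fit its spacer stack and unload it

### The arm

A 7-joint arm with a two-finger parallel gripper is mounted at the origin on the work surface. World frame = base frame: x ahead of the robot, y to its left, z up, the work surface at z = 0. Lengths are in m, angles in rad, forces in N, time in s.
With the tool pointing down it reaches from about 0.4 to 0.85 m from the base axis. Payload 10.4 kg.
Tool frame: the origin (TCP) lies midway between the tips of the shut fingers; the grasp point (between the pads) lies 19 mm behind it; z points along the fingers, y is the direction in which the jaws open and shut (so a half turn about z gives the same grasp; the last joint's range is limited). The gripper opens to 87 mm and grips with 3 to 60 N. Pads are 19 mm wide; open, the fingers measure 117 mm over their backs; the gripper's body (75 mm by 190 mm) begins 51 mm behind the grasp point.
Start: joints at [1.234, 0.332, -0.065, 1.46, 0.022, 1.35, -0.088], TCP at [0.193, -0.594, 0.223] pointing down, gripper open.
Joint ranges: [-2.6, 2.6], [-0.5, 2.12], [-1.47, 1.34], [0.16, 2.42], [-1.27, 4.41], [0.06, 2.06], [-2.6, 2.6]. Speed limits (rad/s): [2.22, 2.22, 2.79, 2.79, 3.14, 3.14, 3.14].

### API

Orientations are given as a unit quaternion [x, y, z, w].
In Python, from workcell import arm gives the robot as it stands.
- The arm moves only by the tool apply_moves, never from a script. Its argument "steps" is one flat list of numbers, 5 for each row, row after row: the opening, from -1 (shut) to 1 (fully open), then the shift along the tool's x, y, z in mm, then the turn about the tool's z in degrees. In form: [grip, x, y, z, yaw, grip, x, y, z, yaw, ...]. A call has 1 to 10 rows; each row is the pose to reach, as a shift and turn from the pose commanded when the call began, along the tool's axes at that moment; what a row does not reach only later rows make up. A row lasts 1/10 s, in which the tool goes at most 50 mm and 8.59 degrees, less where a joint would pass 70% of its speed; a pose out of reach is approached as far as the arm can. A call with a gripper value outside its range is refused whole. The fingers move at their own pace and stop on an object; the grip force is fixed at half the most. Time passes only in rows, so rows that repeat a pose let the fingers close. It gives the time, the measured TCP pose, the force and the opening at its end, in the units of the state.
- arm.get_obs(): the state, without advancing time (a new reading comes with each control period).
- arm.grab_frame(name): name is "scene" or "top" or "wrist"; returns a dict with "img" (400x640x3 uint8, red, green, blue), "depth" (400x640 float32, m along the optical axis (not along the pixel's ray), 0 where there is no reading), "fx", "fy", "cx", "cy" (pixels), "cam_to_world" (4x4, takes a point from camera to world coordinates). Camera axes: x right, y down, z forward; pixel columns grow to the right and rows downward; lengths in m; the calibration is good to about 2 mm. A picture is of the moment at which its call begins.
- arm.close_job(): hands the job in, once; it reports no verdict.
The state is a dict: "t": time; "joints": joint angles; "qvel": joint speeds; "effort": joint torques, N m; "eef_pos": TCP position; "eef_rot": TCP orientation; "force": force on the tool from outside, world axes, zero at the start; "torque": the same for the moment, N m; "grip_width": finger opening in m.
Only numpy, scipy, OpenCV 4.12 (cv2) and the standard library are available. Lean on these libraries where they do the work, as an engineer would, in place of code of your own. Each camera call takes 0.05 s, during which the arm holds its last target.

### The job

Pump the vise's hand lever with full strokes, bottom to top, until its jaw has closed tight on the heat sink, and let the lever come back up. Then thread every brass spacer there is onto the heat sink's stud, the largest first and the smallest on top; after that slide the jaw well open by its knob, lift the finished heat sink out with its spacers and stand it in the grey tray. Close the jaw only with the pump, keep the heat sink upright, and leave the jaw open, the lever up and the black capacitors on the bench standing where they are.

Things in the scene. Friction and masses are not known exactly. Their poses are not given: they have to be found in the camera images.
- vise: grey bench vise with built-in hydraulic hand pump, fixed. Origin: middle of its underside; z up; y = closing direction of the sliding jaw; x across. Bed 90 mm wide, its top 35 mm up. Fixed jaw: y = +100 (gripping face) to +135 mm, 74 mm wide, top 77 mm up. Pump block: y = -170 to -105 mm, 80 mm wide, top 90 mm up. Lever on its +x side, pivot at (105, -140, 80) mm, pivot axis along x.
- vise_bed (a point): point on the bed top, at vise-frame (0, 75, 35) mm: where the middle of the heat sink's underside stands when clamped square
- jaw (a joint): sliding jaw, in m, grows as it closes; gap between the jaws = 0.100 - value, so the 50 mm heat sink is gripped at about 0.050. Range 0 to 0.060, starts 0.006 to 0.018. To be closed only by pumping: about 8 mm a full stroke (the first may give 2 to 12). It stays where it is; while the lever is up it can be slid back open by hand with about 10 to 15 N on its knob.
- jaw_knob (a point): top centre of the round black knob standing on the sliding jaw: an upright post 18 mm across, 38 mm tall; its foot is on the jaw's top, 78 mm above the bench. It stands 22 mm behind the jaw's gripping face. The jaw is 74 mm wide and 40 mm long; it moves with it.
- lever (a joint): pump lever, rad: 0 = up at rest (sloping up 38 degrees from its pivot), 0.65 = fully down (about level, a stop). Sprung: about 5 N at the hand bar at the top, 15 N at the bottom, up to 20 N once the jaw is tight; let go, it rises by itself in under 1 s. A full stroke: down to the bottom (past 0.56), then up (below 0.10). More strokes when the jaw is tight do no harm.
- lever_bar (a point): centre of the black hand bar at the end of the pump lever, 180 mm from the lever's pivot: a round bar 22 mm thick, 70 mm long, along the vise's x axis; it moves with the lever
- heat_sink: aluminium finned heat sink, 56 mm (its x) by 50 mm (its y, between the jaws) by 45 mm tall, about 0.3 kg; from its top centre stands a steel stud 10 mm thick, straight for 26 mm, tapered to its tip 31 mm above the top. Origin: centre of its underside; z up. Starts loose on the vise bed near the fixed jaw, axes as the vise's.
- stud_tip (a point): tip of the heat sink's stud, 76 mm above its underside
- tray: grey plastic tray, 150 x 150 mm outside, rim 26 mm high, wall and floor 4 mm, fixed to the bench; origin at the centre of its underside
- spacer52: flat brass ring spacer, 52 mm outside diameter, 14 mm bore, 6 mm thick, lying flat on the bench; origin at the centre of its underside. It may be absent.
- spacer44: flat brass ring spacer, 44 mm outside diameter, 14 mm bore, 6 mm thick, lying flat on the bench; origin at the centre of its underside. It may be absent.
- spacer36: flat brass ring spacer, 36 mm outside diameter, 14 mm bore, 6 mm thick, lying flat on the bench; origin at the centre of its underside. It may be absent.
- spacer28: flat brass ring spacer, 28 mm outside diameter, 14 mm bore, 6 mm thick, lying flat on the bench; origin at the centre of its underside. It may be absent.
- cap_a: black can capacitor, not part of the job; to be left where it is (32 mm across, 40 mm tall, upright); origin at its underside
- cap_b: black can capacitor, not part of the job; to be left where it is (36 mm across, 45 mm tall, upright); origin at its underside
- cap_c: black can capacitor, not part of the job; to be left where it is (32 mm across, 40 mm tall, upright); origin at its underside
Things that resemble listed ones, but are neither listed nor needed, are in the scene too. What is shaped like the spacer52 but blue or red is not meant.

How it is judged:
By the outcome, as a careful person would: the job done as asked, in the order asked, and still so for the second after the job is handed in, with the robot touching nothing.
Of spacer52, spacer44, spacer36, spacer28 only 2 to 4 are there at a start; the rules pass over those that are not, and their reading is None.
At some moment in a run one of spacer52, spacer44, spacer36, spacer28 may be knocked a few centimetres aside while the robot is not near it.
Once in a run the grip may slacken for a moment while it holds something.
It also fails if it takes over 210 s, if anything falls off the work surface, if the arm or the gripper's body presses on something with over 40 N, if the wrist force passes 120 N, or if a joint passes its speed limit or range.

## Working session

There is one attempt and no reset: what is moved stays moved. The work goes in short steps, Python scripts to look and compute and a tool call to move; the robot and the scene stay as the last step left them, time stands still between calls to the robot, and variables do not carry over. Pictures are saved under pics/ and viewed, and the job is handed in when it is done.

Besides the shell and the picture viewer there is one more tool, called after "Emit:" by a JSON object that holds its "fn" and its "kwargs", one argument or row to a line. apply_moves: Moves the arm, as the interface text tells. Its arguments: {"type":"object","properties":{"steps":{"type":"array","items":{"type":"number"}}},"required":["steps"]}

```bash
ls; mkdir -p pics
python3 - <<'E'
from workcell import arm
import cv2
print(arm.get_obs())
for n in ("scene","top","wrist"):
    f=arm.grab_frame(n); cv2.imwrite(f"pics/{n}0.png",f["img"][:,:,::-1]); print(n,f["fx"],f["fy"],f["cx"],f["cy"],f["cam_to_world"].round(4).tolist() if hasattr(f["cam_to_world"],'round') else f["cam_to_world"])
E
```

```text
pics
{'t': 0.0, 'joints': array([ 1.23439738,  0.33284253, -0.06470971,  1.46096862,  0.02161746,
        1.34995668, -0.08850046]), 'qvel': array([-2.39479448e-05, -8.60177332e-04, -7.11503166e-04,  2.27500268e-04,
        8.27402343e-04,  1.52549178e-03,  3.93625177e-04]), 'effort': array([ 3.48436342e-04, -6.23251677e+01,  2.51837861e-02, -3.89902925e+01,
       -6.11083279e-02,  3.94601596e-02,  1.74760989e-04]), 'eef_pos': array([ 0.19278367, -0.59408359,  0.2217593 ]), 'eef_rot': array([ 9.87713572e-01,  1.56273330e-01, -1.58173197e-04, -7.22339391e-04]), 'force': array([-0.02254405, -0.43795732, -0.87211234]), 'torque': array([ 9.30191049e-03, -2.14267463e-05, -3.06091701e-03]), 'grip_width': 0.08736711086345304}
scene 488.59905287445974 488.59905287445974 316.4125705520898 196.72810353802052 [[0.4447, 0.5096, -0.7366, 1.4657], [0.8956, -0.2466, 0.3701, -0.4783], [0.007, -0.8243, -0.5661, 0.821], [0.0, 0.0, 0.0, 1.0]]
top 432.0446581316462 432.0446581316462 311.8956710674796 197.78853691234391 [[-0.013, -0.9956, 0.0923, 0.4418], [-0.9997, 0.0149, 0.0197, -0.0161], [-0.021, -0.092, -0.9955, 1.1864], [0.0, 0.0, 0.0, 1.0]]
wrist 342.7456508246175 342.7456508246175 318.73025985780566 196.37437730493454 [[0.3099, -0.9231, -0.2278, 0.2556], [-0.9508, -0.3008, -0.0745, -0.5744], [0.0003, 0.2397, -0.9709, 0.3829], [0.0, 0.0, 0.0, 1.0]]
```

View pics/scene0.png

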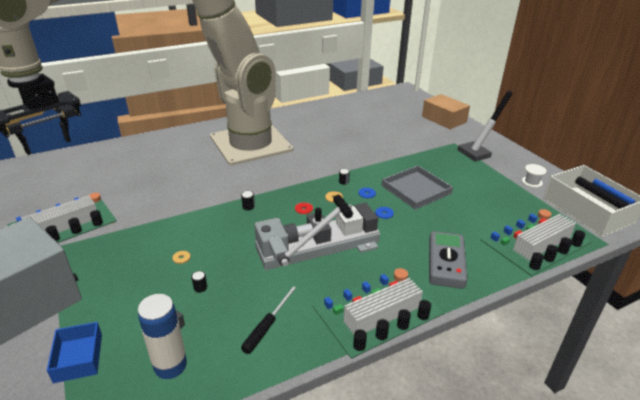

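View pics/top0.png

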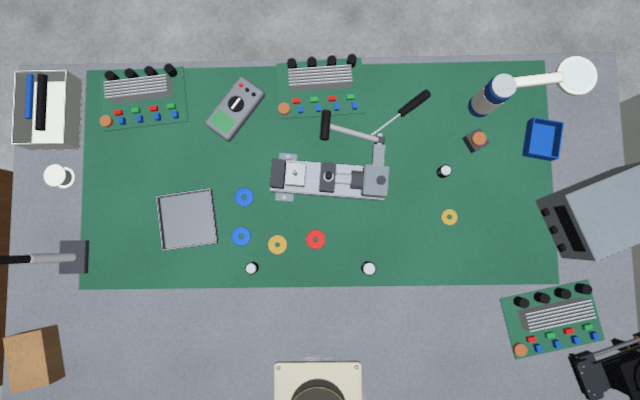

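View pics/wrist0.png

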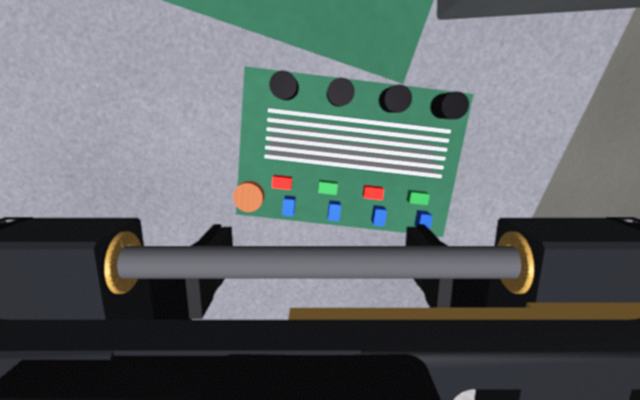

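```bash
cat > h.py <<'E'
import numpy as np, cv2
from workcell import arm
from scipy.spatial.transform import Rotation as R
def ray(f,u,v):
    T=np.array(f["cam_to_world"]); d=T[:3,:3]@np.array([(u-f["cx"])/f["fx"],(v-f["cy"])/f["fy"],1.]); return T[:3,3],d
def onz(f,u,v,z):
    o,d=ray(f,u,v); return o+d*(z-o[2])/d[2]
def dpt(f,u,v):
    z=f["depth"][int(v),int(u)]; o,d=ray(f,u,v); return o+d*z
def proj(f,p):
    T=np.array(f["cam_to_world"]); q=T[:3,:3].T@(np.asarray(p)-T[:3,3]); return np.array([f["fx"]*q[0]/q[2]+f["cx"],f["fy"]*q[1]/q[2]+f["cy"]])
def cloud(f):
    v,u=np.mgrid[0:400,0:640]; z=f["depth"]; T=np.array(f["cam_to_world"])
    P=np.stack([(u-f["cx"])/f["fx"]*z,(v-f["cy"])/f["fy"]*z,z],-1)
    return P@T[:3,:3].T+T[:3,3]
def mask(f,lo,hi):
    return cv2.inRange(cv2.cvtColor(f["img"],cv2.COLOR_RGB2HSV),lo,hi)
def crop(f,x0,y0,x1,y1,s,name):
    c=f["img"][y0:y1,x0:x1,::-1]; cv2.imwrite("pics/"+name,cv2.resize(np.ascontiguousarray(c),None,fx=s,fy=s,interpolation=cv2.INTER_CUBIC))
def brass(f,z=0.006):
    m=mask(f,(14,90,90),(32,255,255)); n,l,st,c=cv2.connectedComponentsWithStats(m)
    out=[]
    for i in range(1,n):
        if st[i,4]>20:
            x,y,w,h,a=st[i]; cnt=max(cv2.findContours((l==i).astype('uint8'),0,1)[0],key=len)
            pw=np.array([onz(f,a_[0][0],a_[0][1],z)[:2] for a_ in cnt])
            (cx,cy),r=cv2.minEnclosingCircle(pw.astype(np.float32))
            out.append((st[i].tolist(),(round(cx,4),round(cy,4)),round(2000*r,1)))
    return out
def totool(dw,o=None):
    o=o or arm.get_obs(); return R.from_quat(o["eef_rot"]).inv().apply(dw)
def rep(o=None):
    o=o or arm.get_obs(); r=R.from_quat(o["eef_rot"]).as_matrix()
    print("t",round(o["t"],2),"tcp",o["eef_pos"].round(4),"F",o["force"].round(1),"w",round(o["grip_width"],4),"yawx",round(float(np.degrees(np.arctan2(r[1,0],r[0,0]))),2),"z",r[:,2].round(3),"J",o["joints"].round(2))
    return o
E
python3 - <<'E'
from h import *
f=arm.grab_frame("top")
crop(f,230,90,400,290,4*0.75,"tc1.png"); crop(f,400,130,520,250,4,"tc2.png"); crop(f,150,150,340,290,4,"tc3.png")
for b in brass(f): print(b)
g=arm.grab_frame("scene"); crop(g,160,170,400,300,3,"sc1.png")
for b in brass(g): print(b)
np.savez("f0.npz",img=f["img"],d=f["depth"])
E
```

```text
([441, 209, 16, 16, 180], (0.4946, -0.3638), 43.1)
([268, 235, 19, 19, 260], (0.4262, 0.1038), 51.4)
([2, 329, 61, 64, 2327], (0.1264, 0.7766), 186.1)
([113, 10, 92, 42, 2801], (-1.5781, -0.0198), 866.4)
([118, 83, 109, 53, 3512], (-0.4208, -0.1787), 559.0)
([423, 95, 46, 34, 1068], (0.0853, 0.7889), 314.3)
([7, 112, 35, 13, 84], (-0.5565, -0.712), 131.8)
([325, 191, 18, 11, 108], (0.4234, 0.0995), 55.6)
([172, 251, 19, 13, 174], (0.4944, -0.3678), 47.6)
```

View pics/tc1.png

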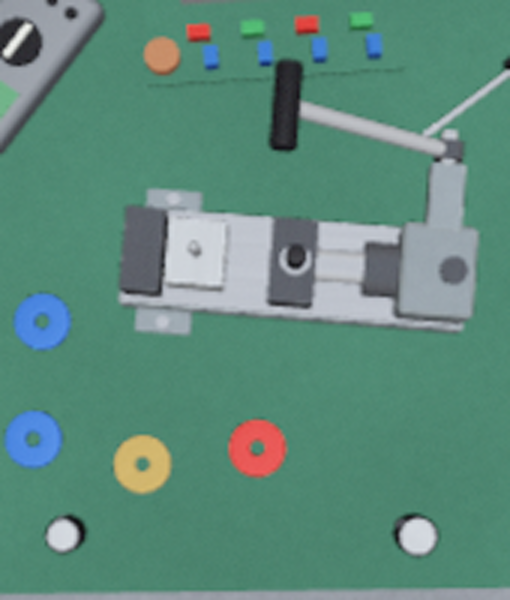

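View pics/tc2.png

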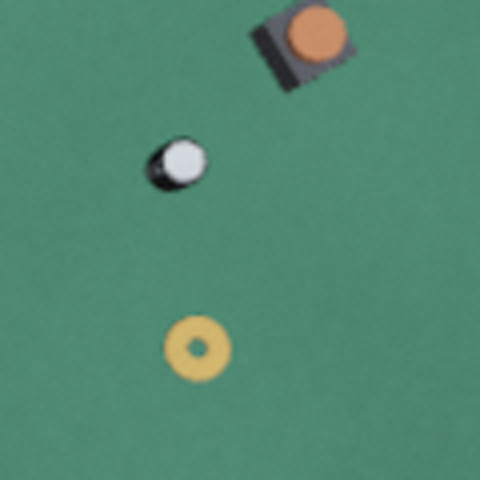

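View pics/tc3.png

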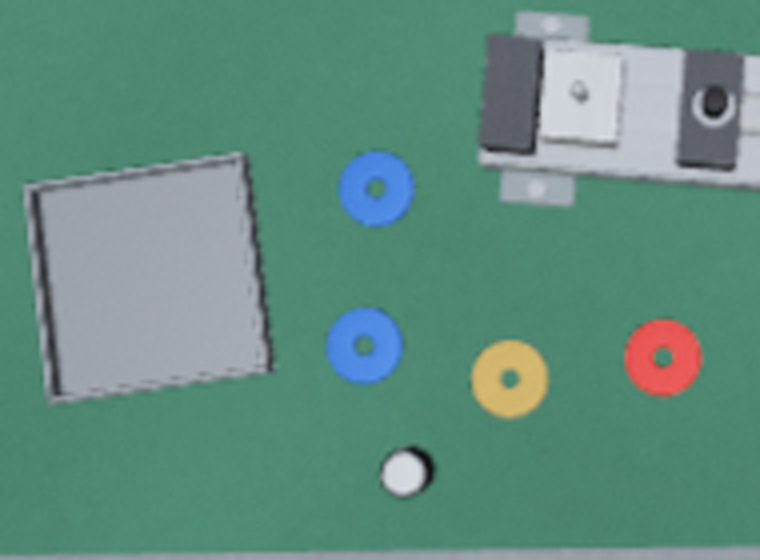

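View pics/sc1.png

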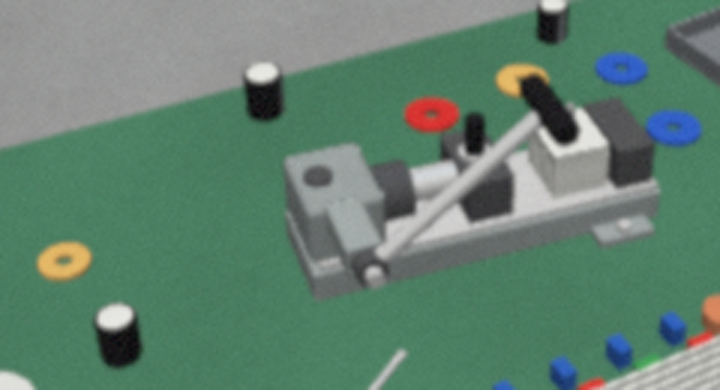

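Candidates: brass rings at top px (277,245) ≈51 mm and (449,217) ≈43 mm. The look-alikes are a red ring at (316,239), blue ones at (244,197) and (241,236), and the soldering-coil/mug at (55,175). I choose the two brass ones (52 and 44); the crops confirm they are brass with a bore. The caps are at (251,268), (369,268) and (445,171). Next, the vise.

Run:
```python
from h import *
f=arm.grab_frame("top"); P=cloud(f)
roi=np.zeros((400,640),bool); roi[145:215,262:400]=1
for lo,hi,nm in((0.03,0.04,"bed"),(0.041,0.05,"hs top?"),(0.07,0.082,"jaws/hs"),(0.084,0.096,"block")):
    m=(roi&(P[...,2]>lo)&(P[...,2]<hi)).astype('uint8'); n,l,st,c=cv2.connectedComponentsWithStats(m)
    for i in range(1,n):
        if st[i,4]>40:
            q=P[l==i]; r=cv2.minAreaRect(q[:,:2].astype(np.float32)); print(nm,st[i].tolist(),np.round(r[0],4),np.round(np.array(r[1])*1000,1),round(r[2],1),"z",np.median(q[:,2]).round(4))
print("noise",np.std(P[240:260,180:205,2]), np.median(P[240:260,180:205,2]))
for uv in ((290,172),(296,173),(328,176),(325,125),(326,115),(324,136),(376,180),(378,140)): print(uv,dpt(f,*uv).round(4))
# tray
m=((P[...,2]>0.018)&(P[...,2]<0.034)); m[:180]=0;m[:, :145]=0;m[:,230:]=0; m[262:]=0
q=P[m]; r=cv2.minAreaRect(q[:,:2].astype(np.float32)); print("tray",np.round(r[0],4),np.round(r[1],4),r[2])
```

```text
bed [270, 159, 111, 41, 1038] [ 0.5998 -0.0323] [296.8  89.3] 84.2 z 0.0357
bed [335, 164, 28, 10, 193] [ 0.6259 -0.0929] [71.8 25.5] 85.5 z 0.0357
jaws/hs [269, 158, 16, 29, 376] [0.6128 0.0967] [34.9 74. ] 84.8 z 0.0779
jaws/hs [284, 162, 22, 24, 311] [0.6085 0.0498] [49.7 56.6] 83.5 z 0.08
jaws/hs [319, 162, 45, 30, 578] [ 0.5969 -0.0693] [111.7  73.9] 84.6 z 0.0778
block [355, 145, 34, 51, 1024] [ 0.6146 -0.1493] [ 83.8 130.7] 85.0 z 0.0908
noise 0.053280519562244714 0.002688489443329445
(290, 172) [0.6129 0.0619 0.0758]
(296, 173) [0.6074 0.0453 0.0934]
(328, 176) [ 0.5952 -0.0359  0.1156]
(325, 125) [ 0.7027 -0.0293  0.2008]
(326, 115) [ 0.7254 -0.0319  0.2044]
(324, 136) [ 0.6763 -0.0265  0.2026]
(376, 180) [ 0.5862 -0.1582  0.0925]
(378, 140) [ 0.6888 -0.1656  0.0962]
tray [0.4977 0.3496] [0.1499 0.152 ] 7.48776388168335
```

Emit:
{"fn": "apply_moves", "kwargs": {
  "steps": [-1,0,0,-50,-8,-1,0,0,-90,-16,-1,0,0,-90,-24,-1,0,0,-90,-32,-1,0,0,-90,-40,-1,0,0,-90,-48,-1,0,0,-90,-56,-1,0,0,-90,-63,-1,0,0,-90,-67,-1,0,0,-90,-67]
}}

```text
t: 1.3
eef_pos: [0.1928, -0.5945, 0.3125]
eef_rot: [0.737, 0.676, 0.0, -0.0]
force: [-0.2, -0.1, -0.2]
grip_width: 0.0147
```

```bash
cat >> h.py <<'E'
a=np.radians(-5.3); EX=np.array([np.cos(a),np.sin(a),0]); EY=np.array([-np.sin(a),np.cos(a),0]); O=np.array([0.6019,-0.0203,0])
def V(x,y,z): return O+EX*x/1e3+EY*y/1e3+np.array([0,0,z/1e3])
def go(p,o=None):
    o=o or arm.get_obs(); t=totool(np.asarray(p)-o["eef_pos"],o)*1000; print("shift mm",t.round(1))
E
python3 - <<'E'
from h import *
o=rep(); print(V(105,2,191)); go(V(105,4,250))
E
```

```text
t 1.3 tcp [ 0.1928 -0.5945  0.3125] F [-0.2 -0.1 -0.2] w 0.0147 yawx 85.03 z [ 0.  0. -1.] J [ 1.34  0.31 -0.21  1.3   0.06  1.53  1.05]
[ 0.70663583 -0.02800746  0.191     ]
shift mm [610.8 462.8  62.6]
```

Emit:
{"fn": "apply_moves", "kwargs": {
  "steps": [-1,38,29,0,0,-1,76,58,0,0,-1,114,87,0,0,-1,152,115,0,0,-1,190,144,0,0,-1,228,173,0,0,-1,266,202,0,0,-1,304,231,0,0,-1,342,259,0,0,-1,380,288,0,0]
}}

```text
t: 2.3
eef_pos: [0.514, -0.2397, 0.3128]
eef_rot: [0.738, 0.674, -0.0, 0.0]
force: [1.2, -0.8, -0.2]
grip_width: 0.0006
```

Emit:
{"fn": "apply_moves", "kwargs": {
  "steps": [-1,38,29,0,0,-1,76,58,0,0,-1,114,87,0,0,-1,152,115,0,0,-1,190,144,0,0,-1,231,175,0,0,-1,231,175,20,0,-1,231,175,40,0,-1,231,175,50,0,-1,231,175,50,0]
}}

```text
t: 3.3
eef_pos: [0.707, -0.0269, 0.261]
eef_rot: [0.738, 0.675, -0.001, -0.001]
force: [-1.3, 0.7, 0.7]
grip_width: 0.0008
```

Run:
```python
from h import *
o=rep(); go(V(105,2,204)); go(V(105,40,97))
f=arm.grab_frame("wrist"); cv2.imwrite("pics/w1.png",f["img"][:,:,::-1])
f=arm.grab_frame("scene"); crop(f,180,100,440,300,3,"s2.png")
```

```text
t 3.3 tcp [ 0.707  -0.0269  0.261 ] F [-1.3  0.7  0.7] w 0.0008 yawx 84.88 z [-0.003 -0.    -1.   ] J [ 0.33  0.57 -0.6   1.11  0.31  1.54 -0.29]
shift mm [-1.1 -0.1 57. ]
shift mm [ 37.    0.3 164. ]
```

View pics/s2.png

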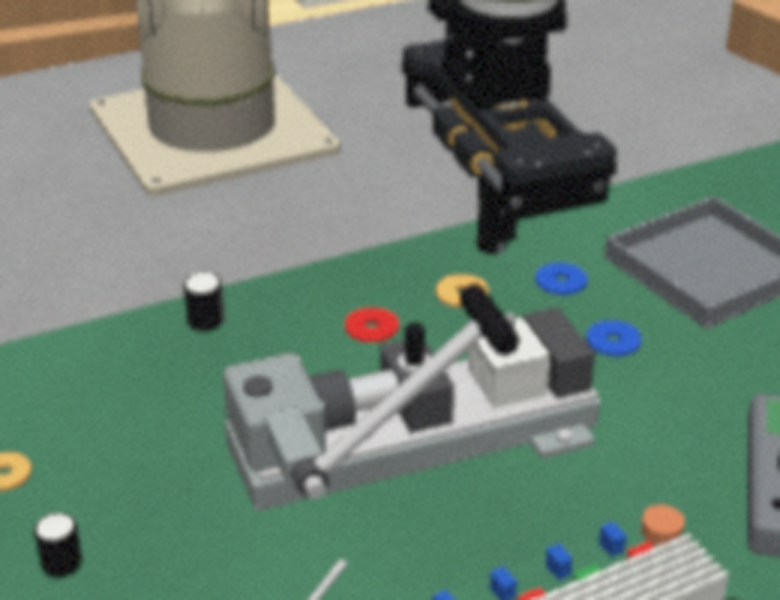

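View pics/w1.png

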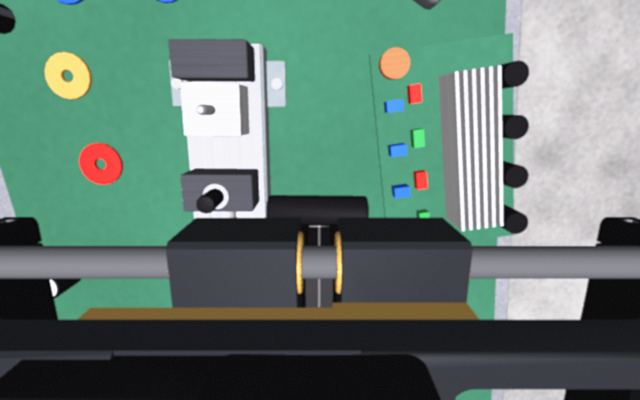

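Emit:
{"fn": "apply_moves", "kwargs": {
  "steps": [-1,-1,0,30,0,-1,-1,0,55,0,-1,6,0,69,0,-1,13,0,80,0,-1,20,0,94,0,-1,26,0,108,0,-1,31,0,125,0,-1,35,0,142,0,-1,37,0,156,0,-1,37,0,162,0]
}}

```text
t: 4.4
eef_pos: [0.7119, 0.0153, 0.1017]
eef_rot: [0.736, 0.677, 0.003, -0.001]
force: [-1.3, 7.1, 9.4]
grip_width: 0.0005
```

Run:
```python
from h import *
o=rep(); 
f=arm.grab_frame("scene"); crop(f,180,100,440,300,3,"s3.png")
rep()
```

```text
t 4.4 tcp [0.7119 0.0153 0.1017] F [-1.3  7.1  9.4] w 0.0005 yawx 85.17 z [ 0.003  0.004 -1.   ] J [ 0.3   0.67 -0.59  1.31  0.37  1.26 -0.38]
t 4.45 tcp [0.7117 0.015  0.1012] F [0.4 6.8 7.6] w 0.0 yawx 85.16 z [ 0.003  0.004 -1.   ] J [ 0.3   0.67 -0.59  1.31  0.37  1.26 -0.38]
```

View pics/s3.png

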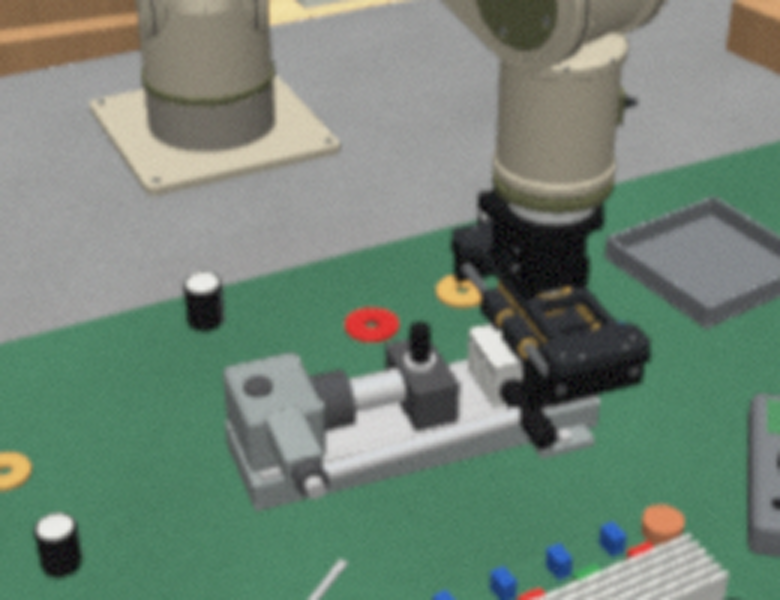

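Emit:
{"fn": "apply_moves", "kwargs": {
  "steps": [-1,0,0,4,0,-1,0,0,4,0,-1,-4,0,-20,0,-1,-11,0,-54,0,-1,-24,0,-82,0,-1,-38,0,-103,0,-1,-38,0,-122,0,-1,-38,0,-122,0,-1,-38,0,-122,0,-1,-38,0,-122,0]
}}

```text
t: 5.45
eef_pos: [0.7072, -0.0267, 0.2214]
eef_rot: [0.737, 0.676, -0.0, -0.0]
force: [0.0, -0.4, -0.0]
grip_width: 0.0007
```

```bash
cat > st.py <<'E'
from h import *
def state():
    o=rep()
    f=arm.grab_frame("top"); P=cloud(f)
    W=(P-O)@np.stack([EX,EY,[0,0,1]]).T*1000
    x,y,z=W[...,0],W[...,1],W[...,2]
    k=(np.abs(x)<12)&(z>108)&(z<120)&(y>-30)&(y<50)
    j=(np.abs(x)<34)&(z>74)&(z<81)&(y>-60)&(y<65)
    b=(x>65)&(x<145)&(z>85)&(y>-15)&(y<60)
    h=(np.abs(x)<32)&(z>78.5)&(z<84)&(y>35)&(y<100)
    for n,m in(("knob",k),("jaw",j),("bar",b),("hs",h)):
        if m.sum()>5: print(n,m.sum(),"med",np.median(W[m],0).round(1),"y 5-95%",np.percentile(y[m],[3,97]).round(1),"zmax",np.percentile(z[m],95).round(1))
E
python3 -c "from st import *;state()"
```

```text
t 5.45 tcp [ 0.7072 -0.0267  0.2214] F [ 0.  -0.4 -0. ] w 0.0007 yawx 85.03 z [-0.001  0.    -1.   ] J [ 0.34  0.59 -0.6   1.18  0.32  1.47 -0.29]
jaw 157 med [-4.2 47.3 79.1] y 5-95% [ 0.  63.5] zmax 80.8
bar 2361 med [ 99.6  18.2 618.3] y 5-95% [-13.   53.9] zmax 624.9
hs 322 med [-0.3 70.  80.9] y 5-95% [47.1 94.3] zmax 83.3
```

Emit:
{"fn": "apply_moves", "kwargs": {
  "steps": [-1,0,0,5,0,-1,7,0,29,0,-1,21,0,54,0,-1,32,0,85,0,-1,38,0,116,0,-1,38,0,127,0,-1,38,0,127,0,-1,30,0,80,0,-1,10,0,40,0,-1,0,0,0,0]
}}

```text
t: 6.5
eef_pos: [0.7072, -0.0291, 0.2233]
eef_rot: [0.738, 0.675, -0.001, 0.0]
force: [2.1, 0.1, 0.3]
grip_width: 0.0002
```

Emit:
{"fn": "apply_moves", "kwargs": {
  "steps": [-1,0,0,0,0,-1,0,0,0,0,-1,0,0,0,0,-1,0,0,0,0,-1,0,0,0,0]
}}

```text
t: 7.0
eef_pos: [0.7071, -0.027, 0.2212]
eef_rot: [0.737, 0.676, -0.001, -0.001]
force: [-0.7, 1.0, -0.1]
grip_width: 0.0006
```

Run:
```python
from h import *
rep(); f=arm.grab_frame("scene"); crop(f,180,100,440,300,3,"s4.png"); P=cloud(f)
W=(P-O)@np.stack([EX,EY,[0,0,1]]).T*1000
m=(np.abs(W[...,0])<12)&(W[...,2]>100)&(W[...,2]<120)&(W[...,1]>-30)&(W[...,1]<60)
print(m.sum(),np.median(W[m],0) if m.any() else 0)
```

```text
t 7.0 tcp [ 0.7071 -0.027   0.2212] F [-0.7  1.  -0.1] w 0.0006 yawx 85.01 z [-0.002  0.    -1.   ] J [ 0.34  0.59 -0.6   1.18  0.32  1.47 -0.29]
62 [  3.1503198   -5.60708116 113.24163036]
```

View pics/s4.png

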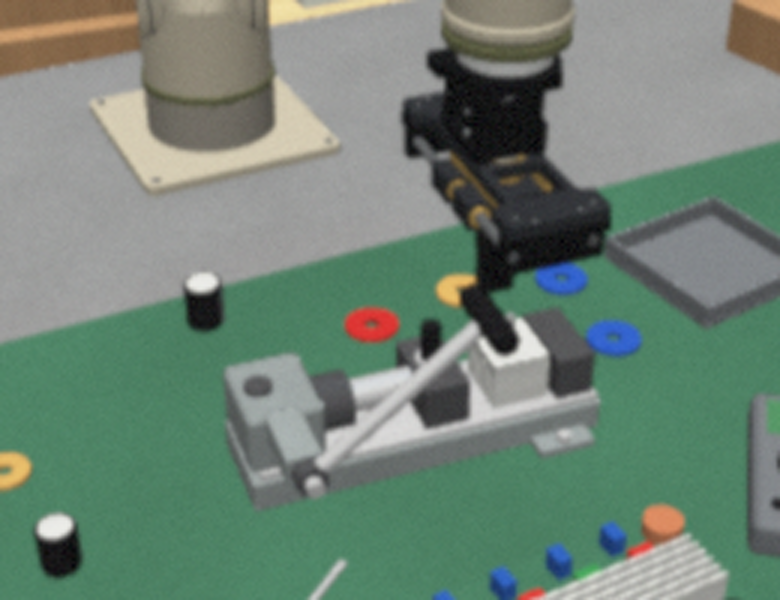

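Emit:
{"fn": "apply_moves", "kwargs": {
  "steps": [-1,0,0,5,0,-1,7,0,29,0,-1,21,0,54,0,-1,32,0,85,0,-1,38,0,116,0,-1,38,0,127,0,-1,38,0,127,0,-1,30,0,80,0,-1,10,0,40,0,-1,0,0,0,0]
}}

```text
t: 8.05
eef_pos: [0.7073, -0.0292, 0.2238]
eef_rot: [0.738, 0.675, -0.0, 0.0]
force: [1.2, -0.5, 0.0]
grip_width: 0.0004
```

Emit:
{"fn": "apply_moves", "kwargs": {
  "steps": [-1,0,0,0,0,-1,0,0,0,0,-1,0,0,0,0,-1,0,0,0,0,-1,0,0,0,0]
}}

```text
t: 8.55
eef_pos: [0.7071, -0.027, 0.2213]
eef_rot: [0.737, 0.676, -0.001, -0.001]
force: [0.1, 0.3, 0.2]
grip_width: 0.0007
```

Emit:
{"fn": "apply_moves", "kwargs": {
  "steps": [-1,0,0,5,0,-1,7,0,29,0,-1,21,0,54,0,-1,32,0,85,0,-1,38,0,116,0,-1,38,0,127,0,-1,38,0,127,0,-1,30,0,80,0,-1,10,0,40,0,-1,0,0,0,0]
}}

```text
t: 9.55
eef_pos: [0.7073, -0.0291, 0.2237]
eef_rot: [0.738, 0.675, -0.0, 0.0]
force: [0.4, -1.2, 0.1]
grip_width: 0.0001
```

Emit:
{"fn": "apply_moves", "kwargs": {
  "steps": [-1,0,0,0,0,-1,0,0,0,0,-1,0,0,0,0,-1,0,0,0,0,-1,0,0,0,0]
}}

```text
t: 10.05
eef_pos: [0.7072, -0.027, 0.2213]
eef_rot: [0.737, 0.676, -0.001, -0.001]
force: [0.1, 0.9, 0.5]
grip_width: 0.0004
```

Emit:
{"fn": "apply_moves", "kwargs": {
  "steps": [-1,0,0,5,0,-1,7,0,29,0,-1,21,0,54,0,-1,32,0,85,0,-1,38,0,116,0,-1,38,0,127,0,-1,38,0,127,0,-1,30,0,80,0,-1,10,0,40,0,-1,0,0,0,0]
}}

```text
t: 11.05
eef_pos: [0.7073, -0.0291, 0.2237]
eef_rot: [0.738, 0.675, -0.0, 0.0]
force: [0.7, -1.0, -0.6]
grip_width: 0.0002
```

Emit:
{"fn": "apply_moves", "kwargs": {
  "steps": [-1,0,0,0,0,-1,0,0,0,0,-1,0,0,0,0,-1,0,0,0,0,-1,0,0,0,0]
}}

```text
t: 11.55
eef_pos: [0.7071, -0.027, 0.2213]
eef_rot: [0.737, 0.676, -0.001, -0.001]
force: [0.8, 0.4, 0.0]
grip_width: 0.0004
```

```bash
cat > kn.py <<'E'
from h import *
import sys
rep(); f=arm.grab_frame("scene"); crop(f,180,100,440,300,3,sys.argv[1]); P=cloud(f)
W=(P-O)@np.stack([EX,EY,[0,0,1]]).T*1000
m=(np.abs(W[...,0])<14)&(W[...,2]>95)&(W[...,2]<120)&(W[...,1]>-30)&(W[...,1]<60)
print(m.sum(),np.median(W[m],0) if m.any() else 0)
E
python3 kn.py s5.png
```

```text
t 11.55 tcp [ 0.7071 -0.027   0.2213] F [0.8 0.4 0. ] w 0.0004 yawx 85.02 z [-0.002  0.    -1.   ] J [ 0.35  0.59 -0.6   1.18  0.32  1.47 -0.29]
45 [  1.6870338   15.77668694 115.95284297]
```

View pics/s5.png

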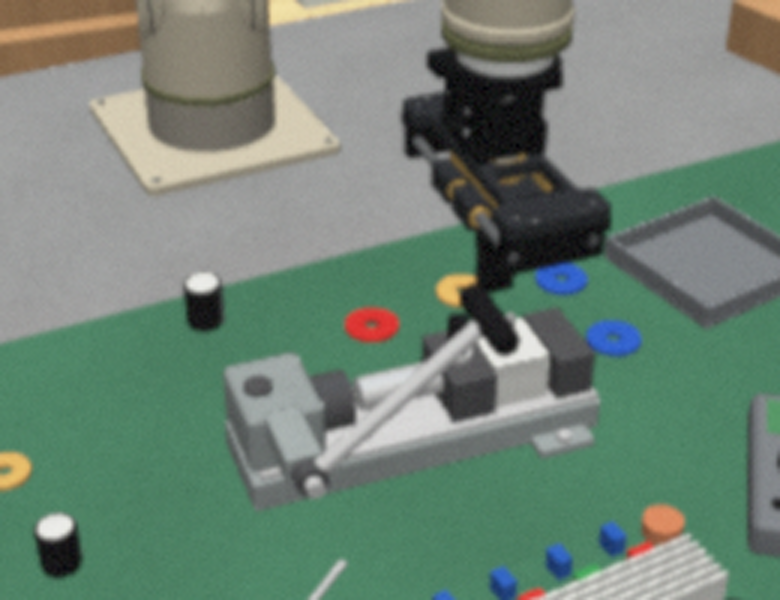

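Each stroke moves the jaw about 8 mm, with the knob now near y≈16–19 (target 28). Three more strokes, reading the force at the bottom of the last one.

Emit:
{"fn": "apply_moves", "kwargs": {
  "steps": [-1,0,0,5,0,-1,7,0,29,0,-1,21,0,54,0,-1,32,0,85,0,-1,38,0,116,0,-1,38,0,127,0,-1,38,0,127,0,-1,30,0,80,0,-1,10,0,40,0,-1,0,0,0,0]
}}

```text
t: 12.6
eef_pos: [0.7073, -0.0292, 0.2238]
eef_rot: [0.738, 0.675, -0.0, 0.0]
force: [0.6, -1.0, 0.4]
grip_width: 0.0005
```

Emit:
{"fn": "apply_moves", "kwargs": {
  "steps": [-1,0,0,0,0,-1,0,0,0,0,-1,0,0,0,0,-1,0,0,0,0,-1,0,0,0,0]
}}

```text
t: 13.1
eef_pos: [0.7071, -0.027, 0.2213]
eef_rot: [0.737, 0.676, -0.001, -0.001]
force: [0.5, 0.2, 0.3]
grip_width: 0.0003
```

Emit:
{"fn": "apply_moves", "kwargs": {
  "steps": [-1,0,0,5,0,-1,7,0,29,0,-1,21,0,54,0,-1,32,0,85,0,-1,38,0,116,0,-1,38,0,127,0,-1,38,0,127,0,-1,30,0,80,0,-1,10,0,40,0,-1,0,0,0,0]
}}

```text
t: 14.1
eef_pos: [0.7073, -0.0291, 0.2237]
eef_rot: [0.738, 0.675, -0.0, 0.0]
force: [1.4, 0.0, -0.6]
grip_width: 0.0006
```

Emit:
{"fn": "apply_moves", "kwargs": {
  "steps": [-1,0,0,0,0,-1,0,0,0,0,-1,0,0,0,0,-1,0,0,0,0,-1,0,0,0,0]
}}

```text
t: 14.6
eef_pos: [0.7071, -0.027, 0.2212]
eef_rot: [0.737, 0.676, -0.001, -0.001]
force: [-0.6, 0.9, -0.1]
grip_width: 0.0004
```

Emit:
{"fn": "apply_moves", "kwargs": {
  "steps": [-1,0,0,5,0,-1,7,0,29,0,-1,21,0,54,0,-1,32,0,85,0,-1,38,0,116,0,-1,38,0,127,0,-1,38,0,127,0,-1,38,0,127,0]
}}

```text
t: 15.4
eef_pos: [0.7111, 0.0145, 0.0964]
eef_rot: [0.736, 0.677, 0.002, -0.001]
force: [-3.0, 7.1, 9.4]
grip_width: 0.0008
```

```bash
python3 kn.py s6.png
```

```text
t 15.4 tcp [0.7111 0.0145 0.0964] F [-3.   7.1  9.4] w 0.0008 yawx 85.15 z [ 0.001  0.004 -1.   ] J [ 0.3   0.68 -0.59  1.32  0.37  1.25 -0.38]
69 [  3.37035146  22.67883994 109.75168296]
```

View pics/s6.png

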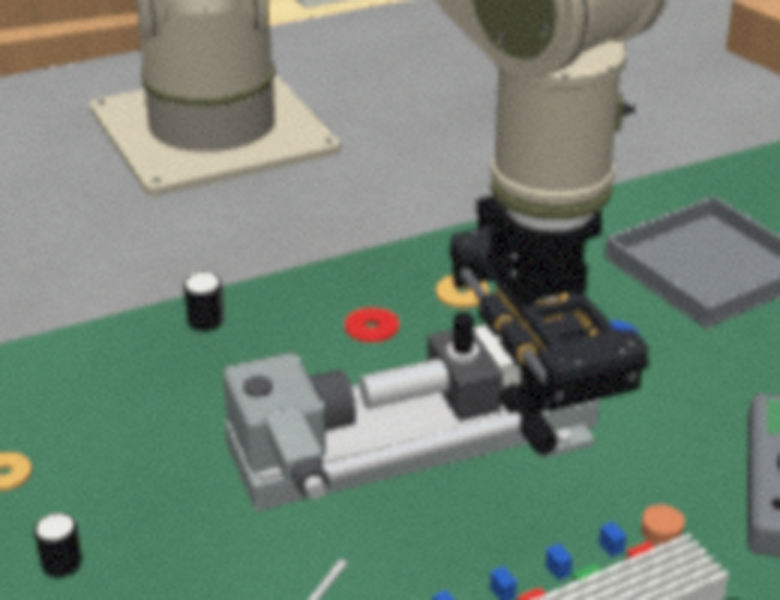

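Emit:
{"fn": "apply_moves", "kwargs": {
  "steps": [-1,-8,0,-47,0,-1,-28,0,-87,0,-1,-38,0,-127,0,-1,-38,0,-127,0,-1,-38,0,-127,0,-1,-38,0,-127,0,-1,-38,0,-127,0,-1,-38,0,-127,0]
}}

```text
t: 16.25
eef_pos: [0.7072, -0.027, 0.2213]
eef_rot: [0.737, 0.676, -0.001, -0.001]
force: [-0.0, -0.3, 1.0]
grip_width: 0.0005
```

Emit:
{"fn": "apply_moves", "kwargs": {
  "steps": [-1,0,0,5,0,-1,7,0,29,0,-1,21,0,54,0,-1,32,0,85,0,-1,38,0,116,0,-1,38,0,127,0,-1,38,0,128,0,-1,38,0,128,0]
}}

```text
t: 17.05
eef_pos: [0.7111, 0.0146, 0.0954]
eef_rot: [0.736, 0.677, 0.002, -0.001]
force: [-2.2, 8.0, 8.6]
grip_width: 0.0004
```

```bash
python3 kn.py s7.png
```

```text
t 17.05 tcp [0.7111 0.0146 0.0954] F [-2.2  8.   8.6] w 0.0004 yawx 85.15 z [ 0.001  0.004 -1.   ] J [ 0.3   0.68 -0.59  1.32  0.37  1.25 -0.39]
71 [  4.08999722  23.31299315 110.13633902]
```

Emit:
{"fn": "apply_moves", "kwargs": {
  "steps": [-1,-8,0,-47,0,-1,-28,0,-87,0,-1,-38,0,-127,0,-1,-38,0,-127,0,-1,-38,0,-127,0,-1,-38,0,-127,0,-1,-38,0,-127,0,-1,-38,0,-127,0]
}}

```text
t: 17.9
eef_pos: [0.7071, -0.027, 0.2202]
eef_rot: [0.737, 0.676, -0.001, -0.001]
force: [-0.8, -0.1, -0.7]
grip_width: 0.0006
```

Emit:
{"fn": "apply_moves", "kwargs": {
  "steps": [-1,0,0,5,0,-1,7,0,29,0,-1,21,0,54,0,-1,32,0,85,0,-1,38,0,116,0,-1,38,0,127,0,-1,38,0,128,0,-1,38,0,128,0]
}}

```text
t: 18.7
eef_pos: [0.7112, 0.0146, 0.0946]
eef_rot: [0.736, 0.677, 0.002, -0.001]
force: [-2.2, 6.7, 9.4]
grip_width: 0.0006
```

```bash
python3 kn.py s8.png
```

```text
t 18.7 tcp [0.7112 0.0146 0.0946] F [-2.2  6.7  9.4] w 0.0006 yawx 85.15 z [ 0.002  0.004 -1.   ] J [ 0.3   0.68 -0.59  1.32  0.37  1.25 -0.39]
69 [  3.68422427  22.24949472 110.21922878]
```

View pics/s8.png

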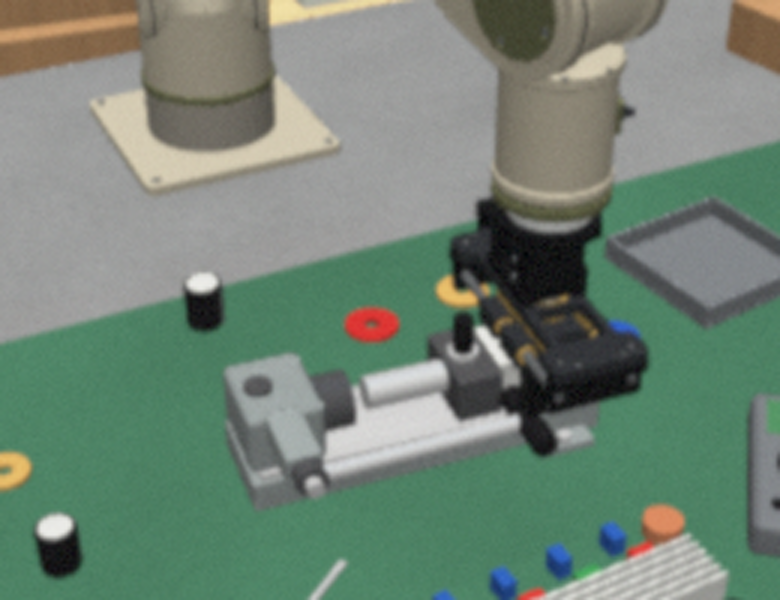

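Run:
```python
from h import *
f=arm.grab_frame("scene"); P=cloud(f)
W=(P-O)@np.stack([EX,EY,[0,0,1]]).T*1000
x,y,z=W[...,0],W[...,1],W[...,2]
m=(x>120)&(x<150)&(z>60)&(z<130)&(y>0)&(y<80)
print(m.sum(),np.percentile(W[m],[2,50,98],axis=0).round(1))
t=rep(); print("tcp vise",(t["eef_pos"]-O)@np.stack([EX,EY,[0,0,1]]).T*1000)
m=(x>60)&(x<150)&(z>60)&(z<130)&(y>-130)&(y<30)
for yy in range(-120,30,20):
    k=m&(abs(y-yy)<6); print(yy,k.sum(),np.percentile(z[k],[50,97]).round(1) if k.sum()>3 else 0, np.median(x[k]).round() if k.any() else 0)
crop(f,290,180,400,270,7,"s9.png")
```

```text
94 [[121.8  26.1  77. ]
 [135.9  34.4  90.5]
 [140.9  44.4  97.4]]
t 18.8 tcp [0.7113 0.0144 0.0949] F [-2.6  7.1  9.9] w 0.0007 yawx 85.14 z [ 0.002  0.004 -1.   ] J [ 0.3   0.68 -0.59  1.32  0.37  1.25 -0.39]
tcp vise [105.69428269  44.60765924  94.85703355]
-120 31 [86.  90.3] 107.0
-100 33 [87.5 90.9] 107.0
-80 29 [86.3 91.4] 108.0
-60 31 [87.8 92. ] 107.0
-40 31 [88.5 92.2] 108.0
-20 30 [88.8 93.9] 108.0
0 28 [88.8 92.7] 108.0
20 35 [88.1 93.2] 108.0
```

View pics/s9.png

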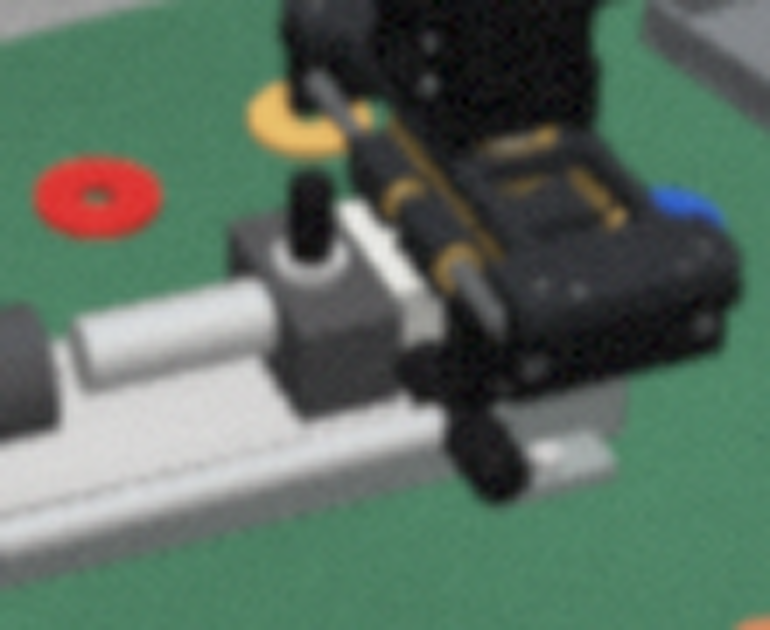

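Emit:
{"fn": "apply_moves", "kwargs": {
  "steps": [-1,-8,0,-47,0,-1,-28,0,-87,0,-1,-38,0,-127,0,-1,-38,0,-160,0,-1,-38,0,-200,0,1,-10,-40,-200,0,1,20,-80,-200,0,1,40,-120,-200,0,1,60,-160,-200,0,1,80,-200,-200,0]
}}

```text
t: 19.8
eef_pos: [0.5169, 0.1085, 0.2928]
eef_rot: [0.737, 0.675, -0.0, 0.0]
force: [-0.1, 1.2, 0.6]
grip_width: 0.0321
```

Emit:
{"fn": "apply_moves", "kwargs": {
  "steps": [1,0,-40,0,0,1,0,-80,0,0,1,0,-90,0,0,1,0,-90,0,0,1,0,-90,0,0]
}}

```text
t: 20.3
eef_pos: [0.4298, 0.1151, 0.2935]
eef_rot: [0.738, 0.675, 0.0, 0.0]
force: [-0.1, -0.2, 0.2]
grip_width: 0.0727
```

Run:
```python
from h import *
import st; st.state()
f=arm.grab_frame("top"); cv2.imwrite("pics/t2.png",f["img"][:,:,::-1])
for b in brass(f): print(b)
g=arm.grab_frame("scene"); crop(g,160,130,440,300,2.8,"s10.png")
for b in brass(g): print(b)
w=arm.grab_frame("wrist"); cv2.imwrite("pics/w2.png",w["img"][:,:,::-1])
for b in brass(w): print("w",b)
```

```text
t 20.3 tcp [0.4298 0.1151 0.2935] F [-0.1 -0.2  0.2] w 0.0727 yawx 84.93 z [ 0.001 -0.    -1.   ] J [ 0.43 -0.08 -0.74  1.76 -0.06  1.45 -0.39]
knob 39 med [ -1.4  27.4 116.4] y 5-95% [21.6 34.4] zmax 118.8
jaw 405 med [-0.7 29.1 78.1] y 5-95% [-50.1  62.4] zmax 80.7
bar 299 med [102.8   0.9 200.2] y 5-95% [-11.4  12.1] zmax 203.7
hs 398 med [-0.2 67.9 81. ] y 5-95% [38.6 97.8] zmax 83.5
([441, 209, 16, 16, 180], (0.4946, -0.3638), 43.1)
([269, 235, 18, 19, 255], (0.4262, 0.1038), 51.4)
([2, 329, 48, 64, 2208], (0.1241, 0.7832), 178.9)
([113, 8, 107, 44, 3336], (-1.5657, 0.0714), 971.8)
([395, 14, 9, 5, 23], (-1.2007, 1.4405), 116.1)
([118, 82, 108, 54, 3582], (-0.4209, -0.165), 581.1)
([423, 95, 46, 33, 1059], (0.0804, 0.7882), 306.9)
([325, 191, 18, 11, 106], (0.4227, 0.0993), 56.2)
([172, 251, 19, 13, 174], (0.4944, -0.3678), 47.6)
w ([297, 152, 40, 39, 1137], (0.4267, 0.104), 52.4)
w ([113, 232, 34, 62, 1046], (0.1517, -0.0053), 98.5)
w ([491, 232, 35, 62, 1074], (0.6848, -0.0516), 99.0)
w ([279, 303, 361, 16, 4565], (0.6169, -0.132), 531.3)
```

View pics/t2.png

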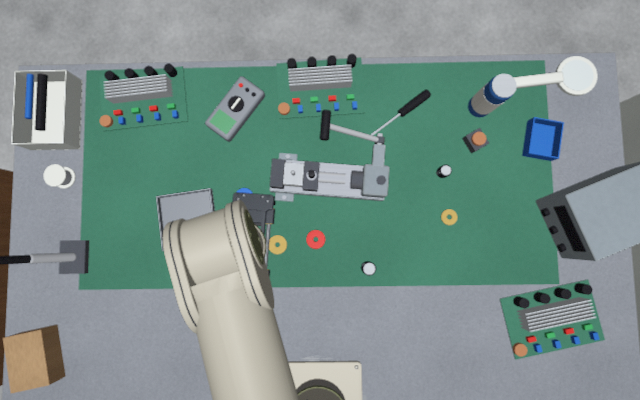

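View pics/w2.png

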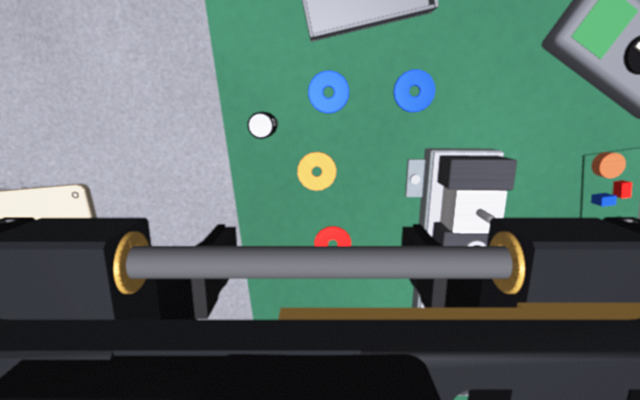

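View pics/s10.png

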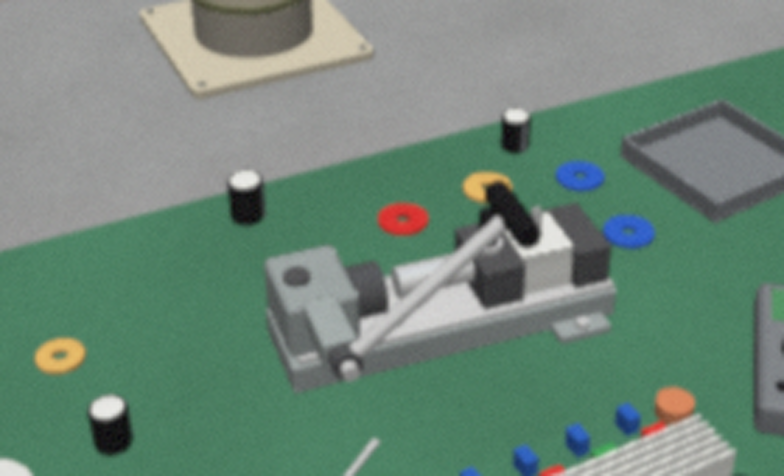

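Run:
```python
from h import *
go([0.4266,0.1039,0.004])
```

```text
shift mm [-12.   -1.7 289.2]
```

Emit:
{"fn": "apply_moves", "kwargs": {
  "steps": [1,-12,-2,40,0,1,-12,-2,85,0,1,-12,-2,130,0,1,-12,-2,175,0,1,-12,-2,215,0,1,-12,-2,240,0,1,-12,-2,260,0,1,-12,-2,270,0,1,-12,-2,270,0,1,-12,-2,270,0]
}}

```text
t: 21.5
eef_pos: [0.4265, 0.1041, 0.0241]
eef_rot: [0.737, 0.675, 0.0, -0.0]
force: [-0.3, 0.1, 0.8]
grip_width: 0.0869
```

Run:
```python
from h import *
rep(); go([0.4266,0.1039,0.003]); f=arm.grab_frame("top")
for b in brass(f): print(b)
g=arm.grab_frame("scene"); crop(g,280,130,400,230,6,"s11.png")
```

```text
t 21.5 tcp [0.4265 0.1041 0.0241] F [-0.3  0.1  0.8] w 0.0869 yawx 84.98 z [ 0.  0. -1.] J [ 0.36  0.23 -0.75  2.11  0.21  0.87 -0.6 ]
shift mm [-0.2  0.1 21.1]
([441, 209, 16, 16, 179], (0.4946, -0.3638), 43.1)
([2, 329, 50, 64, 2222], (0.125, 0.7824), 178.9)
([53, 345, 8, 8, 24], (0.1543, 0.7013), 24.2)
([49, 354, 13, 9, 29], (0.1321, 0.7031), 35.7)
```

View pics/s11.png

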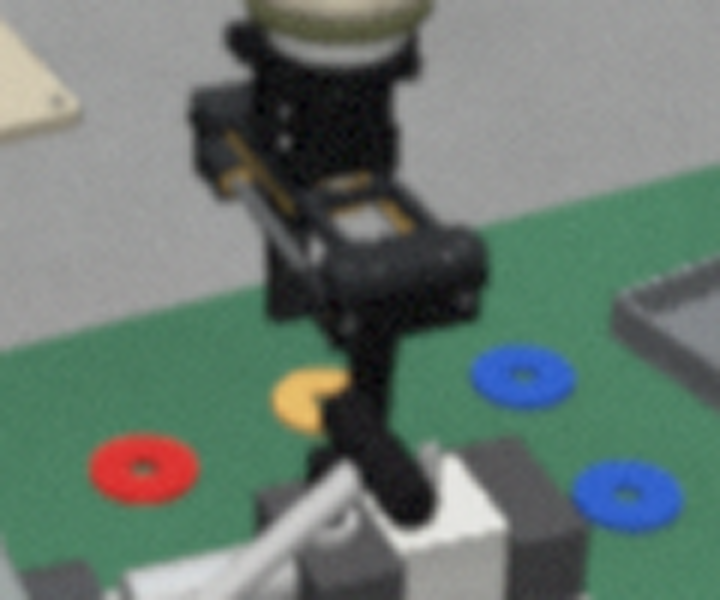

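Emit:
{"fn": "apply_moves", "kwargs": {
  "steps": [1,0,0,12,0,1,0,0,18,0,1,0,0,21,0,1,0,0,21,0,-1,0,0,21,0,-1,0,0,21,0,-1,0,0,21,0,-1,0,0,21,0,-1,0,0,21,0,-1,0,0,21,0]
}}

```text
t: 22.6
eef_pos: [0.4261, 0.1038, 0.0026]
eef_rot: [0.737, 0.675, 0.0, 0.0]
force: [-0.4, -0.2, 1.0]
grip_width: 0.0498
```

Emit:
{"fn": "apply_moves", "kwargs": {
  "steps": [-1,0,0,0,0,-1,0,0,0,0,-1,0,0,0,0]
}}

```text
t: 22.9
eef_pos: [0.426, 0.1038, 0.0026]
eef_rot: [0.737, 0.675, 0.0, 0.0]
force: [-0.2, 0.4, 2.0]
grip_width: 0.0499
```

Run:
```python
from h import *
o=rep(); go(V(0,75,165))
```

```text
t 22.9 tcp [0.426  0.1038 0.0026] F [-0.2  0.4  2. ] w 0.0499 yawx 84.98 z [ 0. -0. -1.] J [ 0.34  0.28 -0.73  2.12  0.25  0.83 -0.63]
shift mm [ -33.2  186.5 -162.4]
```

Emit:
{"fn": "apply_moves", "kwargs": {
  "steps": [-1,0,0,-15,0,-1,0,0,-40,0,-1,0,0,-80,0,-1,0,0,-120,0,-1,0,0,-160,0,-1,0,0,-165,0]
}}

```text
t: 23.5
eef_pos: [0.4281, 0.1045, 0.1718]
eef_rot: [0.737, 0.675, 0.003, 0.002]
force: [-0.1, 0.5, -0.1]
grip_width: 0.0502
```

Run:
```python
from h import *
rep()
g=arm.grab_frame("scene"); crop(g,260,80,400,200,5,"s12.png")
print(brass(g,0.17))
w=arm.grab_frame("wrist"); cv2.imwrite("pics/w3.png",w["img"][:,:,::-1])
```

```text
t 23.5 tcp [0.4281 0.1045 0.1718] F [-0.1  0.5 -0.1] w 0.0502 yawx 84.98 z [ 0.007 -0.    -1.   ] J [ 0.45 -0.01 -0.78  1.96 -0.    1.18 -0.41]
[([113, 8, 106, 44, 3302], (-0.9557, -0.0392), 776.3), ([118, 82, 108, 54, 3577], (-0.0413, -0.228), 464.2), ([423, 95, 46, 34, 1064], (0.3631, 0.5339), 251.1), ([327, 141, 11, 11, 94], (0.416, 0.1008), 59.1), ([172, 251, 19, 13, 175], (0.6898, -0.3901), 38.1)]
```

View pics/s12.png

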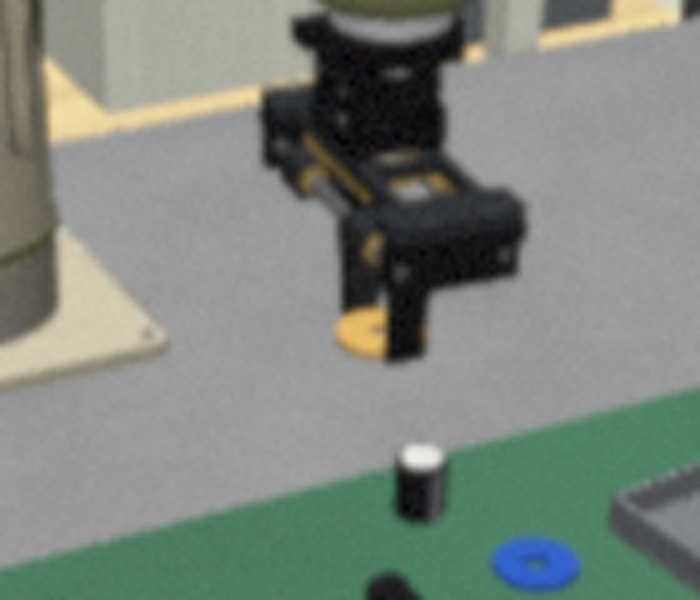

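View pics/w3.png

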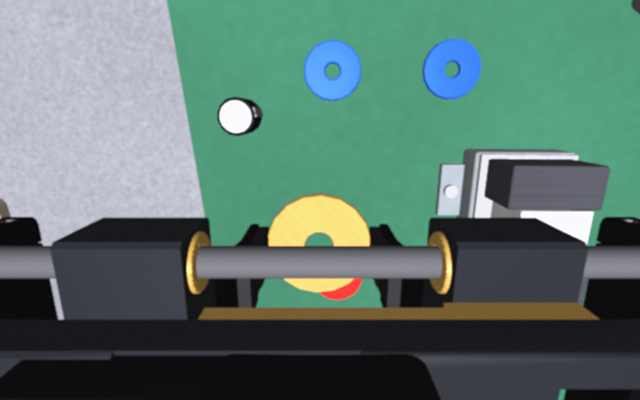

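Run:
```python
from h import *
f=arm.grab_frame("top"); P=cloud(f); W=(P-O)@np.stack([EX,EY,[0,0,1]]).T*1000
crop(f,260,140,345,215,9,"t3.png")
m=(np.abs(W[...,0])<15)&(abs(W[...,1]-75)<15)&(W[...,2]>90)&(W[...,2]<120)
v,u=np.nonzero(m); print("stud px",list(zip(u,v)),W[m].round(1).tolist())
roi=np.zeros((400,640),bool); roi[145:215,262:400]=1
for lo,hi in((0.074,0.0800),):
    m=(roi&(P[...,2]>lo)&(P[...,2]<hi)).astype('uint8'); n,l,st,c=cv2.connectedComponentsWithStats(m)
    for i in range(1,n):
        if st[i,4]>40:
            q=W[l==i]; r=cv2.minAreaRect(q[:,:2].astype(np.float32)); print(st[i].tolist(),np.round(r[0],1),np.round(r[1],1),round(r[2],1),np.median(q[:,2]))
# bright heat sink top region by colour
hsv=cv2.cvtColor(f["img"],cv2.COLOR_RGB2HSV)
m=((hsv[...,2]>190)&(hsv[...,1]<40)&(W[...,2]>76)&(W[...,2]<86)&roi).astype('uint8')
n,l,st,c=cv2.connectedComponentsWithStats(m); i=1+st[1:,4].argmax(); cnt=max(cv2.findContours((l==i).astype('uint8'),0,1)[0],key=len)
pw=np.array([(onz(f,a[0][0],a[0][1],0.08)-O)@np.stack([EX,EY,[0,0,1]]).T*1000 for a in cnt])[:,:2]
print("hs",st[i],cv2.minAreaRect(pw.astype(np.float32)))
print("proj stud tip nominal",proj(f,V(0,75,111)),proj(f,V(0,75,80)))
# ring in gripper
w=arm.grab_frame("wrist"); o=rep(w and arm.get_obs()); m=mask(w,(14,90,90),(32,255,255)); m[232:]=0; m[:,:250]=0; m[:,385:]=0
cnt=max(cv2.findContours(m,0,1)[0],key=cv2.contourArea)[:,0,:]; cnt=cnt[cnt[:,1]<230]
zt=o["eef_pos"][2]+0.0034
q=np.array([onz(w,a[0],a[1],zt)[:2] for a in cnt]); 
# keep outer: fit circle robustly
from scipy.optimize import least_squares
r=least_squares(lambda p:np.hypot(q[:,0]-p[0],q[:,1]-p[1])-p[2],[*o["eef_pos"][:2],0.026],loss="soft_l1",f_scale=0.001)
print("ring",r.x, "off tool",totool(np.r_[r.x[:2],o["eef_pos"][2]]-o["eef_pos"],o)*1000)
```

```text
stud px [(np.int64(292), np.int64(170)), (np.int64(293), np.int64(170)), (np.int64(293), np.int64(171)), (np.int64(291), np.int64(172)), (np.int64(293), np.int64(172)), (np.int64(294), np.int64(172)), (np.int64(291), np.int64(173)), (np.int64(292), np.int64(173)), (np.int64(293), np.int64(173)), (np.int64(294), np.int64(173)), (np.int64(292), np.int64(174)), (np.int64(293), np.int64(174))] [[3.6, 75.3, 111.1], [4.2, 73.0, 109.0], [1.6, 72.8, 109.0], [-1.7, 77.4, 111.4], [-1.3, 72.3, 111.6], [0.2, 70.5, 103.0], [-4.1, 77.2, 111.1], [-3.0, 75.2, 104.4], [-3.5, 72.3, 109.4], [-1.6, 70.7, 97.7], [-4.6, 75.5, 97.6], [-4.5, 72.9, 98.3]]
[269, 158, 22, 29, 341] [  0.  109.6] [74.3 51.1] 0.1 77.58376470595185
[300, 161, 44, 29, 332] [2.3 0.7] [ 73.7 111.3] 5.5 77.39242952856051
hs [283 162  21  23 375] ((0.3193511962890625, 74.81949615478516), (48.7401123046875, 55.47137451171875), 89.90016174316406)
proj stud tip nominal [292.00601092 171.4450014 ] [292.80624034 173.27420911]
t 23.7 tcp [0.4253 0.1035 0.1663] F [-0.9 -0.5 -1.1] w 0.05 yawx 84.97 z [-0.002 -0.    -1.   ] J [ 0.45 -0.   -0.78  1.97 -0.    1.18 -0.42]
ring [0.4269214  0.10516855 0.02501826] off tool [ 1.83088017  1.48198047 -0.0032678 ]
```

View pics/t3.png

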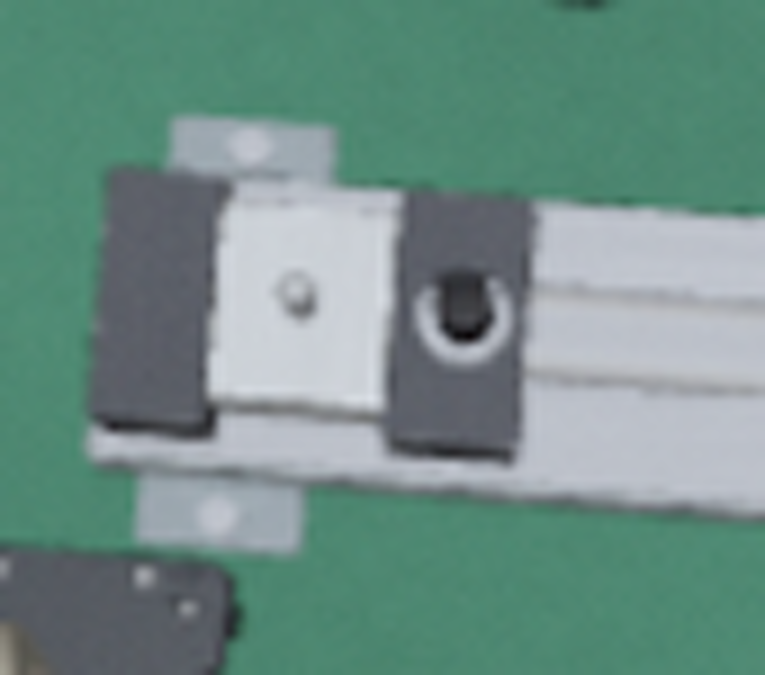

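Run:
```python
from h import *
rep(); print(V(0,75,165)); go(V(0,74.6,165))
```

```text
t 23.7 tcp [0.4253 0.1035 0.1663] F [-0.9 -0.5 -1.1] w 0.05 yawx 84.97 z [-0.002 -0.    -1.   ] J [ 0.45 -0.   -0.78  1.97 -0.    1.18 -0.42]
[0.60882779 0.05437935 0.165     ]
shift mm [-33.2 187.1   1. ]
```

Emit:
{"fn": "apply_moves", "kwargs": {
  "steps": [-1,-5,30,0,0,-1,-12,65,0,0,-1,-19,105,0,0,-1,-26,145,0,0,-1,-31,175,0,0,-1,-33,187,0,0,-1,-33,187,0,0,-1,-33,187,20,0,-1,-33,187,35,0,-1,-33,187,35,0]
}}

```text
t: 24.7
eef_pos: [0.6069, 0.0545, 0.1294]
eef_rot: [0.737, 0.676, -0.002, -0.002]
force: [-0.4, -0.1, -0.9]
grip_width: 0.0498
```

Run:
```python
from h import *
rep(); go(V(0,74.6,125))
w=arm.grab_frame("wrist"); crop(w,180,120,460,320,2.8,"w4.png")
g=arm.grab_frame("scene"); crop(g,300,120,400,220,6,"s13.png")
```

```text
t 24.7 tcp [0.6069 0.0545 0.1294] F [-0.4 -0.1 -0.9] w 0.0498 yawx 85.03 z [-0.005 -0.001 -1.   ] J [ 0.37  0.45 -0.68  1.59  0.3   1.21 -0.46]
shift mm [-0.4  1.9  4.4]
```

View pics/w4.png

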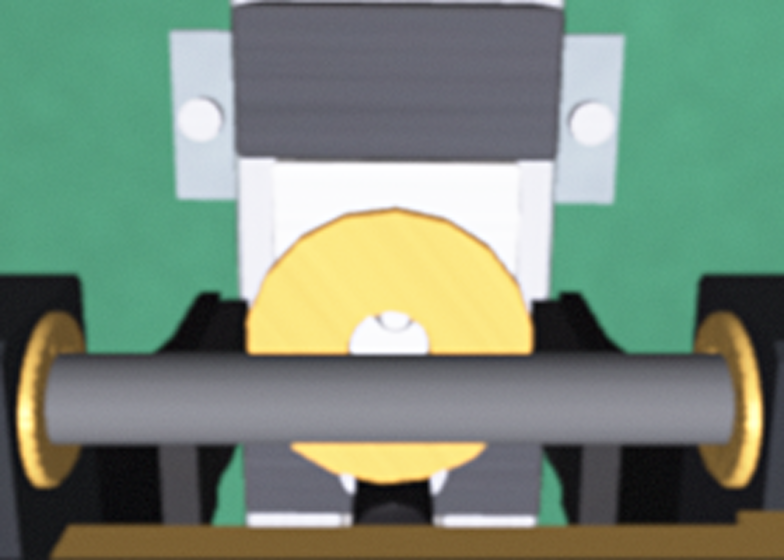

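View pics/s13.png

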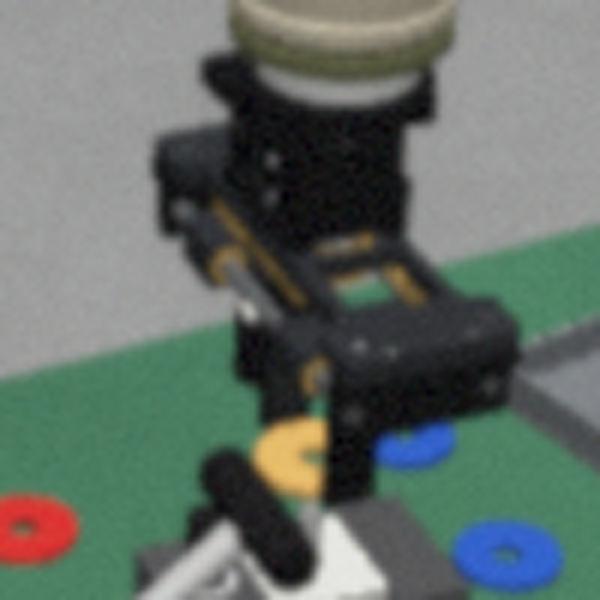

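Emit:
{"fn": "apply_moves", "kwargs": {
  "steps": [-1,-0.5,1.6,0,0,-1,-0.5,1.6,6,0,-1,-0.5,1.6,12,0,-1,-0.5,1.6,18,0,-1,-0.5,1.6,24,0,-1,-0.5,1.6,30,0,-1,-0.5,1.6,36,0,-1,-0.5,1.6,40,0,-1,-0.5,1.6,40,0]
}}

```text
t: 25.7
eef_pos: [0.6102, 0.0538, 0.0915]
eef_rot: [0.737, 0.675, -0.001, -0.0]
force: [-3.4, -0.3, -3.0]
grip_width: 0.0497
```

Run:
```python
from h import *
rep(); go(V(0,74.6,125))
w=arm.grab_frame("wrist"); crop(w,180,120,460,320,2.8,"w5.png")
```

```text
t 25.7 tcp [0.6102 0.0538 0.0915] F [-3.4 -0.3 -3. ] w 0.0497 yawx 84.99 z [-0.002 -0.    -1.   ] J [ 0.35  0.5  -0.67  1.62  0.33  1.15 -0.48]
shift mm [  0.1  -1.5 -33.5]
```

View pics/w5.png

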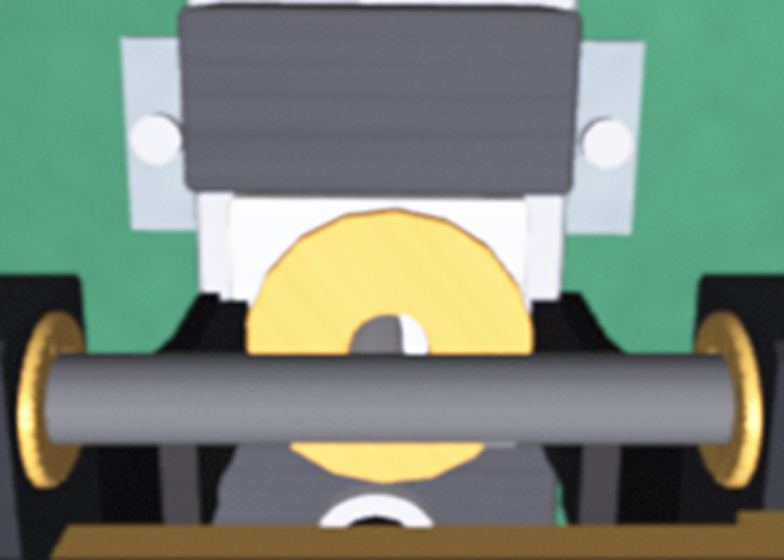

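Emit:
{"fn": "apply_moves", "kwargs": {
  "steps": [-1,0,-1.5,0,0,-1,0,-1.5,3,0,-1,0,-1.5,3,0,1,0,-1.5,3,0,1,0,-1.5,3,0,1,0,-1.5,3,0,1,0,-1.5,3,0,1,0,-1.5,-30,0,1,0,-1.5,-70,0,1,0,-1.5,-100,0]
}}

```text
t: 26.75
eef_pos: [0.6098, 0.0543, 0.1949]
eef_rot: [0.737, 0.676, 0.001, 0.0]
force: [1.2, -0.4, 0.4]
grip_width: 0.0859
```

Run:
```python
from h import *
rep(); go([0.4946,-0.3635,0.2])
w=arm.grab_frame("wrist"); crop(w,180,120,460,320,2.8,"w6.png")
f=arm.grab_frame("top")
for b in brass(f): print(b)
g=arm.grab_frame("scene"); crop(g,300,120,400,220,6,"s14.png")
```

```text
t 26.75 tcp [0.6098 0.0543 0.1949] F [ 1.2 -0.4  0.4] w 0.0859 yawx 84.99 z [ 0.002  0.    -1.   ] J [ 0.38  0.4  -0.7   1.51  0.26  1.33 -0.43]
shift mm [-426.3  -78.2   -5.4]
([441, 209, 16, 16, 180], (0.4946, -0.3638), 43.1)
([2, 329, 48, 64, 2205], (0.1241, 0.7832), 178.9)
```

View pics/w6.png

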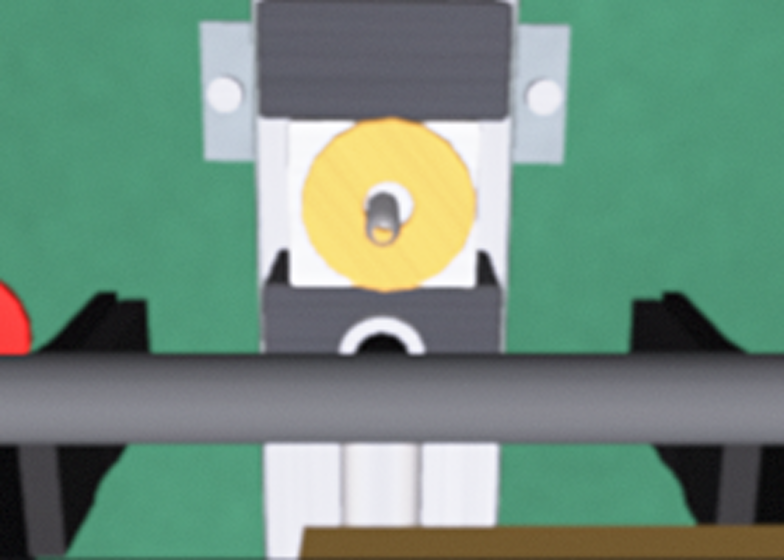

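View pics/s14.png

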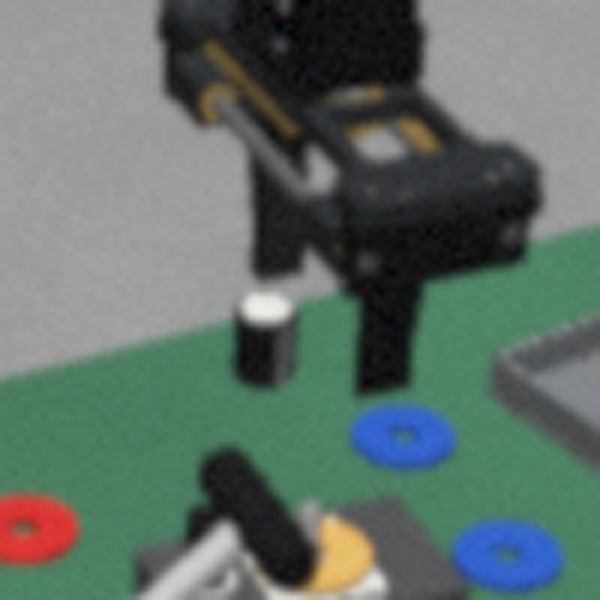

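Emit:
{"fn": "apply_moves", "kwargs": {
  "steps": [1,0,0,-45,0,1,0,-10,-85,0,1,-45,-18,-85,0,1,-90,-26,-85,0,1,-138,-34,-85,0,1,-186,-42,-85,0,1,-234,-50,-85,0,1,-282,-58,-85,0,1,-330,-66,-85,0,1,-378,-74,-85,0]
}}

```text
t: 27.9
eef_pos: [0.5014, -0.3178, 0.2764]
eef_rot: [0.737, 0.675, -0.0, -0.001]
force: [1.3, -0.2, 0.4]
grip_width: 0.0867
```

Emit:
{"fn": "apply_moves", "kwargs": {
  "steps": [1,-25,0,0,0,1,-48,-4,30,0,1,-48,-4,70,0,1,-48,-4,100,0,1,-48,-4,100,0,1,-48,-4,100,0]
}}

```text
t: 28.5
eef_pos: [0.4943, -0.3633, 0.1775]
eef_rot: [0.737, 0.676, -0.0, -0.001]
force: [-0.5, 0.5, 1.5]
grip_width: 0.0872
```

Run:
```python
from h import *
rep(); 
w=arm.grab_frame("wrist"); cv2.imwrite("pics/w7.png",w["img"][:,:,::-1])
for b in brass(w): print(b)
f=arm.grab_frame("top")
for b in brass(f): print(b)
g=arm.grab_frame("scene")
for b in brass(g): print(b)
go([0.4946,-0.3638,0.003])
```

```text
t 28.5 tcp [ 0.4943 -0.3633  0.1775] F [-0.5  0.5  1.5] w 0.0872 yawx 84.99 z [-0.001  0.001 -1.   ] J [ 0.94  0.38 -0.48  1.53  0.18  1.28  0.35]
([297, 158, 44, 44, 1374], (0.4948, -0.3641), 43.9)
([104, 232, 36, 62, 1097], (0.2813, -0.4356), 74.1)
([498, 232, 37, 62, 1133], (0.6932, -0.4711), 74.0)
([289, 303, 351, 16, 4416], (0.6407, -0.5288), 383.3)
([283, 164, 20, 19, 251], (0.621, 0.0601), 53.5)
([441, 209, 16, 16, 180], (0.4946, -0.3638), 43.1)
([2, 329, 61, 64, 2415], (0.1265, 0.7763), 186.4)
([174, 10, 31, 34, 720], (-1.5832, 0.1269), 729.5)
([171, 83, 55, 43, 1662], (-0.4192, -0.082), 427.4)
([423, 95, 46, 33, 1063], (0.0804, 0.7882), 306.9)
([127, 98, 4, 15, 23], (-0.5116, -0.3364), 147.4)
([118, 115, 20, 21, 285], (-0.3299, -0.3734), 173.4)
([351, 207, 11, 12, 95], (0.5219, 0.1167), 57.6)
([172, 251, 19, 13, 173], (0.4941, -0.3677), 47.1)
shift mm [  0.3  -1.2 176.6]
```

View pics/w7.png

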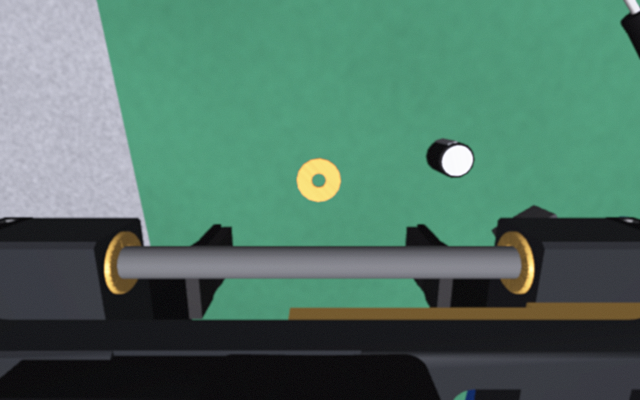

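Emit:
{"fn": "apply_moves", "kwargs": {
  "steps": [1,0,0,40,0,1,0,0,85,0,1,0,0,125,0,1,0,0,150,0,1,0,0,165,0,1,0,0,173,0,1,0,0,176,0,1,0,0,176,0,-1,0,0,176,0,-1,0,0,176,0]
}}

```text
t: 29.65
eef_pos: [0.495, -0.364, 0.0027]
eef_rot: [0.737, 0.675, 0.0, 0.001]
force: [-1.6, -0.2, 0.6]
grip_width: 0.0776
```

Emit:
{"fn": "apply_moves", "kwargs": {
  "steps": [-1,0,0,0,0,-1,0,0,0,0,-1,0,0,0,0,-1,0,0,0,0,-1,0,0,0,0,-1,0,0,0,0,-1,0,0,0,0]
}}

```text
t: 30.35
eef_pos: [0.4944, -0.3635, 0.0016]
eef_rot: [0.737, 0.675, -0.0, 0.0]
force: [0.1, 0.6, 0.2]
grip_width: 0.0421
```

Run:
```python
from h import *
rep()
```

```text
t 30.35 tcp [ 0.4944 -0.3635  0.0016] F [0.1 0.6 0.2] w 0.0421 yawx 84.98 z [ 0. -0. -1.] J [ 0.91  0.56 -0.44  1.68  0.28  0.96  0.27]
```

Emit:
{"fn": "apply_moves", "kwargs": {
  "steps": [-1,0,0,-15,0,-1,0,0,-50,0,-1,0,0,-95,0,-1,0,0,-140,0,-1,0,0,-185,0,-1,0,0,-230,0,-1,20,3,-270,0,-1,50,10,-280,0,-1,50,10,-280,0]
}}

```text
t: 31.25
eef_pos: [0.5116, -0.3098, 0.2858]
eef_rot: [0.735, 0.678, 0.002, 0.002]
force: [-0.1, 0.3, -0.8]
grip_width: 0.0416
```

Run:
```python
from h import *
rep(); go(V(0,74.6,135))
w=arm.grab_frame("wrist"); crop(w,180,120,460,320,2.8,"w8.png")
```

```text
t 31.25 tcp [ 0.5116 -0.3098  0.2858] F [-0.1  0.3 -0.8] w 0.0416 yawx 85.35 z [ 0.006 -0.001 -1.   ] J [ 0.89  0.29 -0.53  1.42  0.14  1.47  0.29]
shift mm [370.6  66.5 150.9]
```

View pics/w8.png

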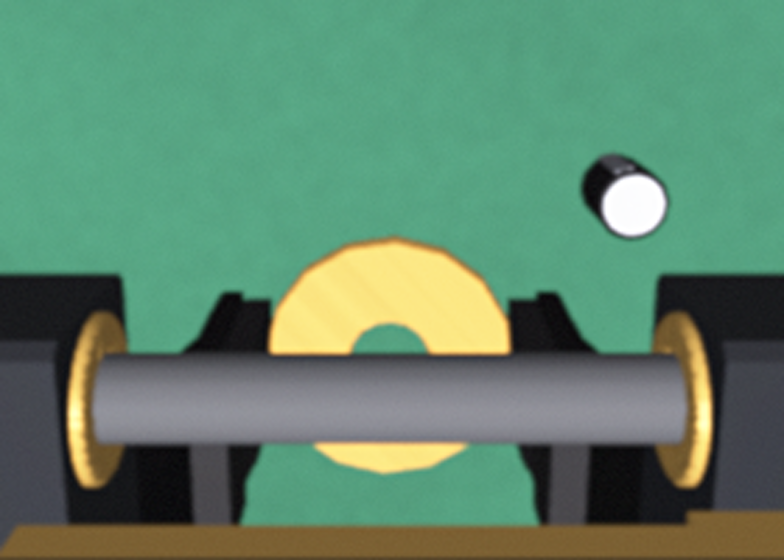

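Emit:
{"fn": "apply_moves", "kwargs": {
  "steps": [-1,30,6,0,0,-1,76,14,0,0,-1,124,22,0,0,-1,172,30,0,0,-1,220,39,0,0,-1,268,48,0,0,-1,314,57,0,0,-1,352,63,0,0,-1,371,66,0,0,-1,371,66,0,0]
}}

```text
t: 32.3
eef_pos: [0.6066, 0.0524, 0.2812]
eef_rot: [0.736, 0.677, 0.0, -0.001]
force: [-0.5, 0.1, 0.9]
grip_width: 0.0418
```

Emit:
{"fn": "apply_moves", "kwargs": {
  "steps": [-1,0,0,40,0,-1,0,0,80,0,-1,0,0,110,0,-1,0,0,125,0,-1,0,0,135,0,-1,0,0,140,0,-1,0,0,140,0,-1,0,0,140,0]
}}

```text
t: 33.1
eef_pos: [0.6076, 0.0493, 0.1428]
eef_rot: [0.737, 0.675, 0.001, 0.001]
force: [0.6, 0.7, -0.3]
grip_width: 0.0422
```

Run:
```python
from h import *
rep(); go(V(0,75.8,129))
w=arm.grab_frame("wrist"); crop(w,180,120,460,320,2.8,"w9.png")
g=arm.grab_frame("scene"); crop(g,300,120,400,220,6,"s15.png")
```

```text
t 33.1 tcp [0.6076 0.0493 0.1428] F [ 0.6  0.7 -0.3] w 0.0422 yawx 84.98 z [ 0.002 -0.    -1.   ] J [ 0.38  0.44 -0.69  1.58  0.29  1.23 -0.45]
shift mm [ 6.   0.7 13.8]
```

View pics/w9.png

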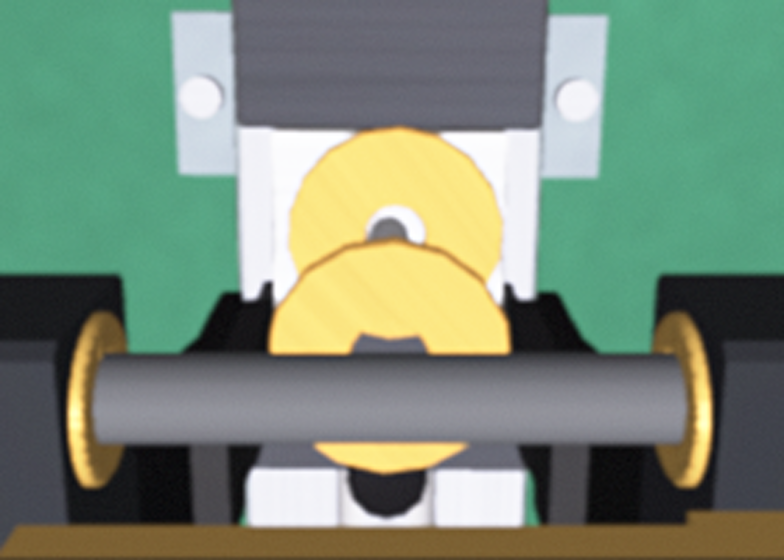

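View pics/s15.png

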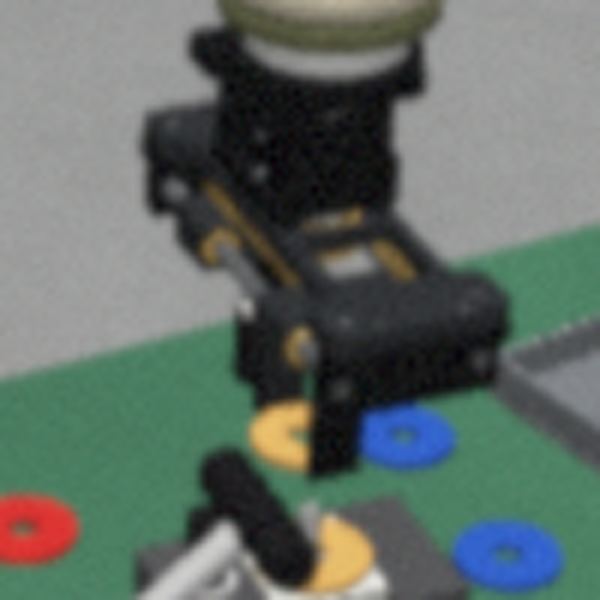

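Emit:
{"fn": "apply_moves", "kwargs": {
  "steps": [-1,6,0.7,0,0,-1,6,0.7,8,0,-1,6,0.7,13,0,-1,6,0.7,13,0,-1,6,0.7,13,0]
}}

```text
t: 33.7
eef_pos: [0.608, 0.0551, 0.1283]
eef_rot: [0.737, 0.675, -0.0, -0.0]
force: [-1.1, -0.1, -0.9]
grip_width: 0.0419
```

Run:
```python
from h import *
rep(); go(V(0,75.8,129))
w=arm.grab_frame("wrist"); crop(w,180,120,460,320,2.8,"w10.png")
```

```text
t 33.7 tcp [0.608  0.0551 0.1283] F [-1.1 -0.1 -0.9] w 0.0419 yawx 84.98 z [-0.001 -0.    -1.   ] J [ 0.37  0.46 -0.69  1.59  0.3   1.21 -0.46]
shift mm [ 0.2  0.9 -0.7]
```

View pics/w10.png

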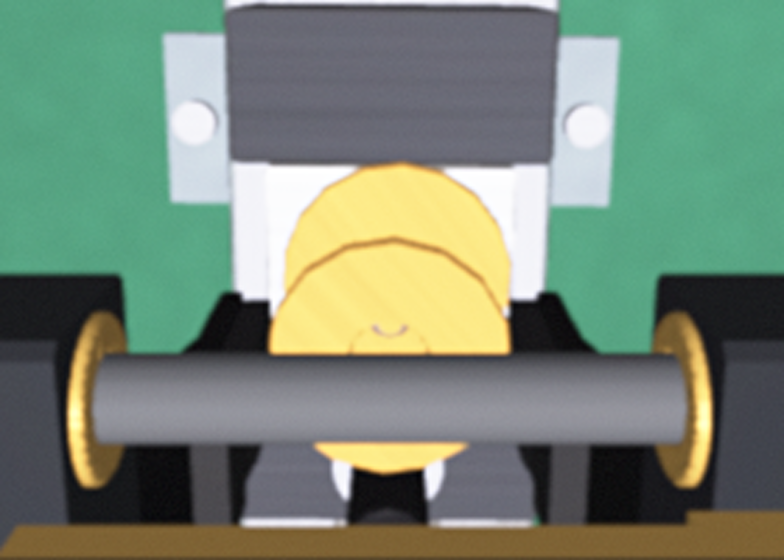

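Emit:
{"fn": "apply_moves", "kwargs": {
  "steps": [-1,0,0,5,0,-1,0,0,10,0,-1,0,0,16,0,-1,0,0,22,0,-1,0,0,28,0,-1,0,0,34,0,-1,0,0,36,0,-1,0,0,36,0]
}}

```text
t: 34.55
eef_pos: [0.608, 0.0551, 0.0922]
eef_rot: [0.737, 0.675, -0.0, -0.0]
force: [1.3, 0.5, -0.1]
grip_width: 0.0423
```

Run:
```python
from h import *
rep(); go(V(0,75.8,129))
w=arm.grab_frame("wrist"); crop(w,180,120,460,320,2.8,"w11.png")
```

```text
t 34.55 tcp [0.608  0.0551 0.0922] F [ 1.3  0.5 -0.1] w 0.0423 yawx 84.98 z [-0.001 -0.    -1.   ] J [ 0.36  0.49 -0.67  1.62  0.33  1.14 -0.48]
shift mm [  0.1   0.9 -36.8]
```

View pics/w11.png

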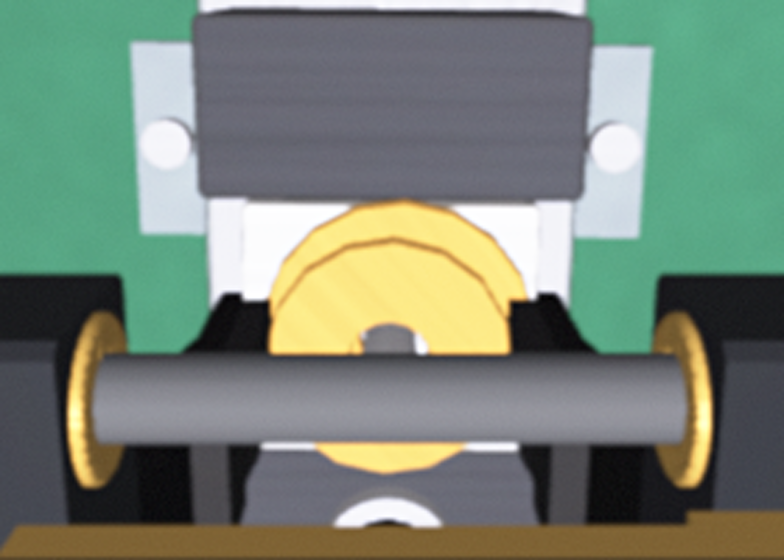

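The stud is centred in the bore, so I release and rise.

Emit:
{"fn": "apply_moves", "kwargs": {
  "steps": [-1,0,0,3,0,-1,0,0,3,0,1,0,0,3,0,1,0,0,3,0,1,0,0,3,0,1,0,0,3,0,1,0,0,3,0,1,0,0,-30,0,1,0,0,-70,0,1,0,0,-100,0]
}}

```text
t: 35.6
eef_pos: [0.6085, 0.0554, 0.1948]
eef_rot: [0.737, 0.676, 0.001, 0.0]
force: [-0.3, -0.3, -0.5]
grip_width: 0.086
```

Run:
```python
from h import *
rep()
w=arm.grab_frame("wrist"); crop(w,180,80,460,320,2.5,"w12.png")
f=arm.grab_frame("top")
for b in brass(f): print(b)
```

```text
t 35.6 tcp [0.6085 0.0554 0.1948] F [-0.3 -0.3 -0.5] w 0.086 yawx 84.99 z [ 0.001  0.    -1.   ] J [ 0.38  0.4  -0.7   1.51  0.26  1.33 -0.44]
([2, 329, 48, 64, 2207], (0.1241, 0.7832), 178.9)
```

View pics/w12.png

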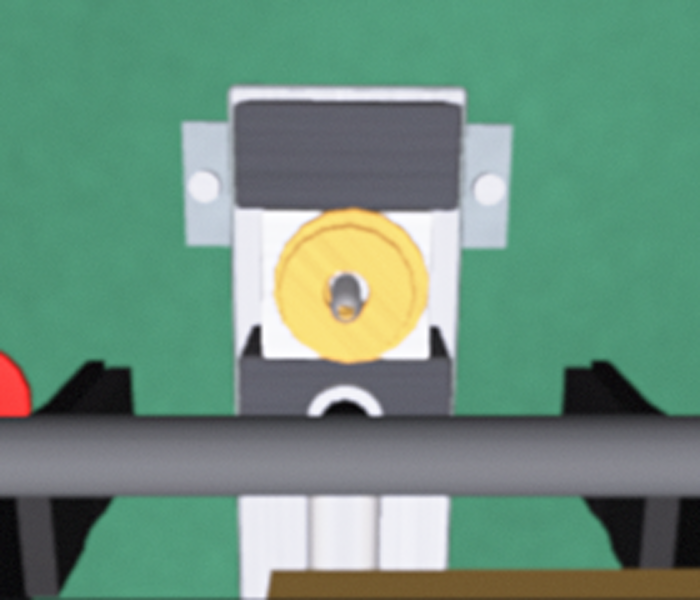

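Emit:
{"fn": "apply_moves", "kwargs": {
  "steps": [1,0,0,-40,-8,1,0,0,-80,-16,1,0,0,-80,-24,1,0,0,-80,-32,1,0,0,-80,-40,-0.22,0,0,-80,-48,-0.22,0,0,-80,-56,-0.22,0,0,-80,-64,-0.22,0,0,-80,-72,-0.22,0,0,-80,-80]
}}

```text
t: 36.7
eef_pos: [0.608, 0.0551, 0.2718]
eef_rot: [0.128, 0.992, -0.0, -0.0]
force: [0.6, -0.6, -0.0]
grip_width: 0.055
```

Emit:
{"fn": "apply_moves", "kwargs": {
  "steps": [-0.22,0,0,0,-8,-0.22,0,0,0,-10,-0.22,0,0,0,-10,-0.22,0,0,0,-10]
}}

```text
t: 37.1
eef_pos: [0.6081, 0.0551, 0.2721]
eef_rot: [0.045, 0.999, -0.0, -0.0]
force: [0.1, -0.4, -0.4]
grip_width: 0.0346
```

Run:
```python
from h import *
import st; st.state()
f=arm.grab_frame("top"); cv2.imwrite("pics/t4.png",f["img"][:,:,::-1])
w=arm.grab_frame("wrist"); cv2.imwrite("pics/w13.png",w["img"][:,:,::-1])
go(V(0,28,97))
```

```text
t 37.1 tcp [0.6081 0.0551 0.2721] F [ 0.1 -0.4 -0.4] w 0.0346 yawx 174.9 z [-0.001 -0.    -1.   ] J [ 0.55  0.44 -0.98  1.39  0.36  1.51  1.08]
jaw 32 med [  0.6 -43.8  75.1] y 5-95% [-58.1 -31.4] zmax 76.8
bar 233 med [109.5   0.9 200.5] y 5-95% [-11.8  11.7] zmax 204.4
shift mm [ -0.5 -47.7 175.5]
```

View pics/w13.png

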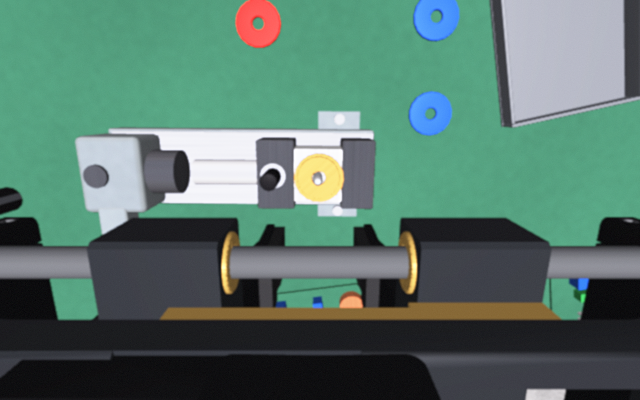

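Emit:
{"fn": "apply_moves", "kwargs": {
  "steps": [-0.22,0,-30,20,0,-0.22,0,-48,50,0,-0.22,0,-48,95,0,-0.22,0,-48,130,0,-0.22,0,-48,147,0,-0.22,0,-48,147,0,-0.22,0,-48,147,0]
}}

```text
t: 37.95
eef_pos: [0.6048, 0.0078, 0.127]
eef_rot: [0.044, 0.999, 0.0, 0.001]
force: [0.6, 0.2, 0.2]
grip_width: 0.034
```

Run:
```python
from h import *
rep(); go(V(0,28,97))
w=arm.grab_frame("wrist"); cv2.imwrite("pics/w14.png",w["img"][:,:,::-1])
g=arm.grab_frame("scene"); crop(g,260,120,400,240,5,"s16.png")
```

```text
t 37.95 tcp [0.6048 0.0078 0.127 ] F [0.6 0.2 0.2] w 0.034 yawx 174.99 z [ 0.002  0.    -1.   ] J [ 0.61  0.52 -0.92  1.6   0.43  1.24  1.1 ]
shift mm [ 0.3 -0.3 30. ]
```

View pics/w14.png

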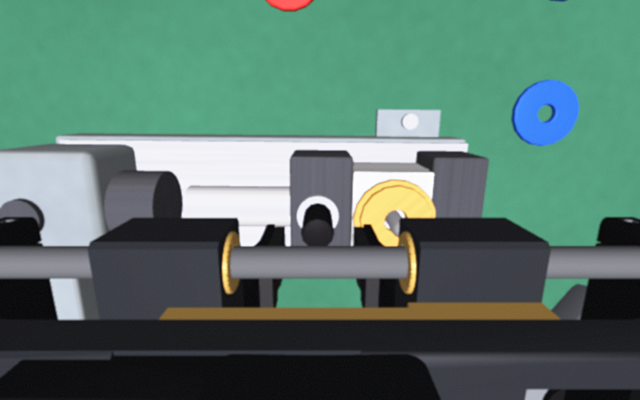

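View pics/s16.png

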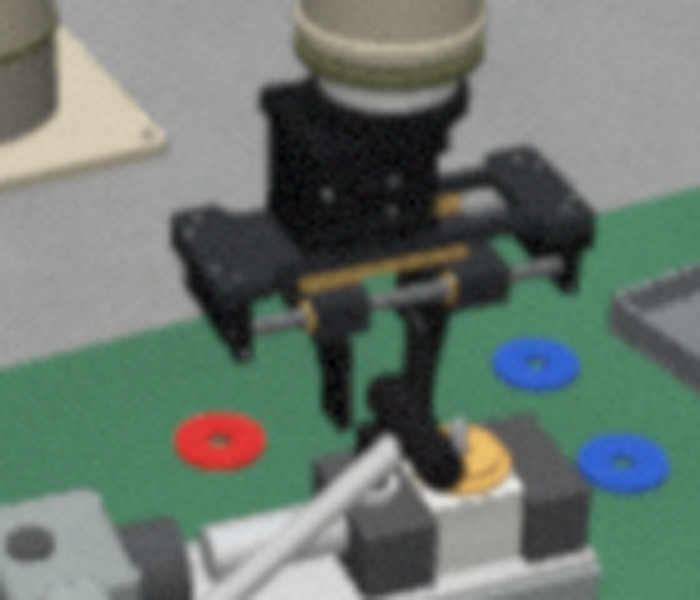

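Emit:
{"fn": "apply_moves", "kwargs": {
  "steps": [-0.22,0,0,10,0,-0.22,0,0,20,0,-0.22,0,0,27,0,-0.22,0,0,29,0,-0.22,0,0,29,0,-0.22,0,-4,29,0,-0.22,0,-8,29,0,-0.22,0,-12,29,0,-0.22,0,-16,29,0,-0.22,0,-20,29,0]
}}

```text
t: 39.05
eef_pos: [0.6027, -0.009, 0.0969]
eef_rot: [0.042, 0.999, 0.003, 0.001]
force: [3.2, 11.7, -4.7]
grip_width: 0.034
```

Run:
```python
from h import *
rep(); 
w=arm.grab_frame("wrist"); cv2.imwrite("pics/w15.png",w["img"][:,:,::-1])
```

```text
t 39.05 tcp [ 0.6027 -0.009   0.0969] F [ 3.2 11.7 -4.7] w 0.034 yawx 175.14 z [ 0.002  0.005 -1.   ] J [ 0.63  0.55 -0.91  1.63  0.45  1.18  1.11]
```

View pics/w15.png

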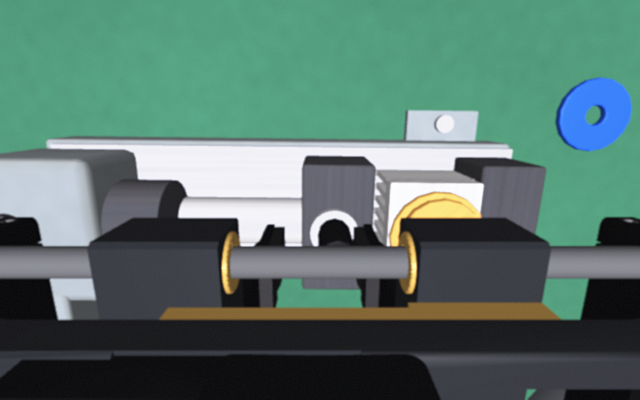

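Jaw is sliding (gap visible, ~12 N). Continue.

Emit:
{"fn": "apply_moves", "kwargs": {
  "steps": [-0.22,0,-4,0,0,-0.22,0,-8,0,0,-0.22,0,-12,0,0,-0.22,0,-16,0,0,-0.22,0,-20,0,0,-0.22,0,-24,0,0,-0.22,0,-28,0,0,-0.22,0,-32,0,0,-0.22,0,-32,0,0,-0.22,0,-32,0,0]
}}

```text
t: 40.1
eef_pos: [0.5996, -0.0416, 0.0969]
eef_rot: [0.043, 0.999, 0.002, 0.0]
force: [1.0, 8.7, -1.6]
grip_width: 0.0338
```

Run:
```python
from h import *
o=rep(); print((o["eef_pos"]-O)@np.stack([EX,EY,[0,0,1]]).T*1000)
w=arm.grab_frame("wrist"); cv2.imwrite("pics/w16.png",w["img"][:,:,::-1])
```

```text
t 40.1 tcp [ 0.5996 -0.0416  0.0969] F [ 1.   8.7 -1.6] w 0.0338 yawx 175.11 z [ 0.001  0.004 -1.   ] J [ 0.69  0.54 -0.9   1.64  0.45  1.18  1.17]
[ -0.3154527  -21.42793018  96.8510719 ]
```

View pics/w16.png

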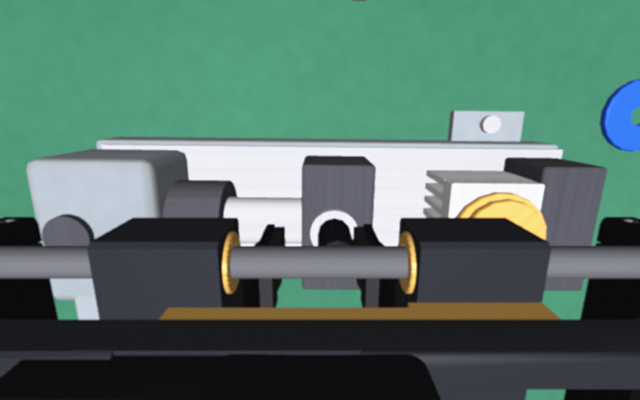

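Emit:
{"fn": "apply_moves", "kwargs": {
  "steps": [-0.22,0,-4,0,0,-0.22,0,-4,0,0,-0.22,0,4,0,0,-0.22,0,4,-10,0,-0.22,0,4,-45,0,-0.22,0,4,-90,0,-0.22,0,4,-135,0,-0.22,0,4,-180,0,-0.22,0,4,-190,0,-0.22,0,4,-190,0]
}}

```text
t: 41.15
eef_pos: [0.6006, -0.0406, 0.2891]
eef_rot: [0.044, 0.999, -0.0, 0.002]
force: [-0.3, -0.4, 0.4]
grip_width: 0.0337
```

Emit:
{"fn": "apply_moves", "kwargs": {
  "steps": [1,0,20,0,8,1,0,45,0,16,1,0,70,0,24,1,0,92,0,32,1,0,92,0,40,1,0,92,0,48,1,0,92,0,56,1,0,92,0,64,1,0,92,0,72,1,0,92,0,80]
}}

```text
t: 42.15
eef_pos: [0.6072, 0.0505, 0.2847]
eef_rot: [0.678, 0.735, -0.001, -0.001]
force: [-0.8, -0.3, 0.1]
grip_width: 0.0869
```

Emit:
{"fn": "apply_moves", "kwargs": {
  "steps": [1,0,0,0,8,1,0,0,0,10,1,0,0,0,10,1,0,0,0,10]
}}

```text
t: 42.55
eef_pos: [0.6075, 0.0508, 0.2855]
eef_rot: [0.737, 0.676, -0.001, -0.0]
force: [0.3, 0.2, 0.1]
grip_width: 0.0869
```

Run:
```python
from h import *
import st; st.state()
w=arm.grab_frame("wrist"); cv2.imwrite("pics/w17.png",w["img"][:,:,::-1])
g=arm.grab_frame("scene"); crop(g,240,120,400,280,4,"s17.png")
f=arm.grab_frame("top"); crop(f,250,90,410,230,5,"t5.png")
go(V(0,75,45))
```

```text
t 42.55 tcp [0.6075 0.0508 0.2855] F [0.3 0.2 0.1] w 0.0869 yawx 85.05 z [-0.002 -0.    -1.   ] J [ 0.39  0.36 -0.72  1.37  0.24  1.5  -0.41]
knob 18 med [  1.6 -20.7 115.3] y 5-95% [-23.5 -15.3] zmax 117.6
jaw 131 med [ 11.6 -30.2  77.8] y 5-95% [-55.1  -9. ] zmax 80.4
bar 299 med [103.    0.9 200.5] y 5-95% [-11.4  12. ] zmax 204.5
shift mm [  3.4   0.9 241.3]
```

View pics/w17.png

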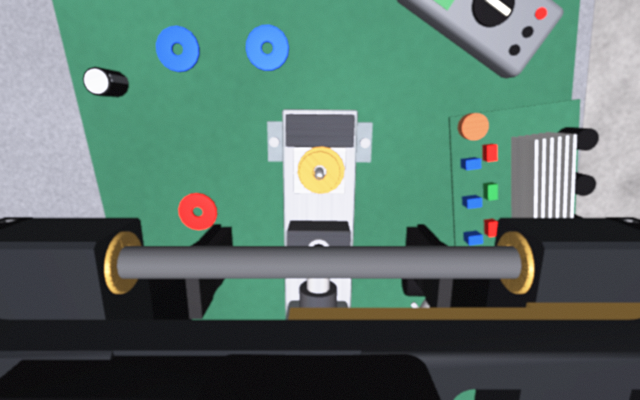

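View pics/s17.png

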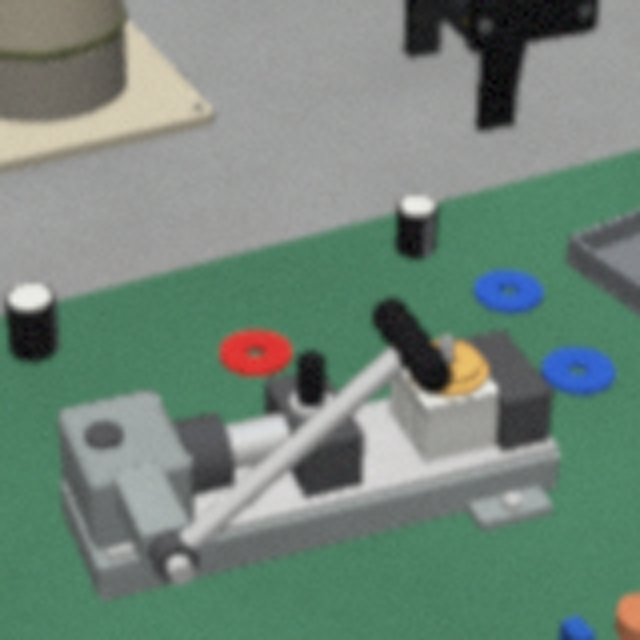

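View pics/t5.png

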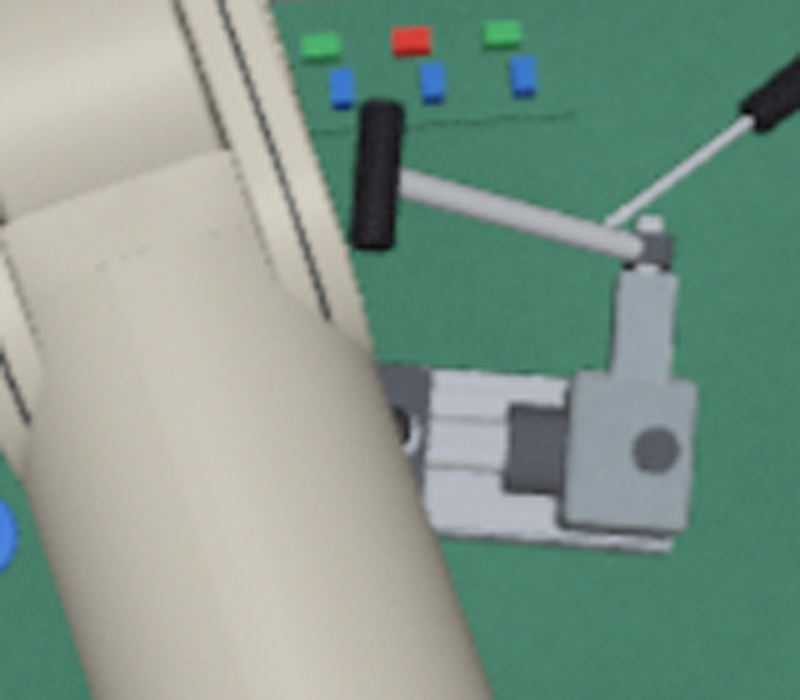

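Emit:
{"fn": "apply_moves", "kwargs": {
  "steps": [1,3.4,1,40,0,1,3.4,1,85,0,1,3.4,1,130,0,1,3.4,1,160,0,1,3.4,1,165,0,1,3.4,1,165,0]
}}

```text
t: 43.35
eef_pos: [0.609, 0.0545, 0.1216]
eef_rot: [0.737, 0.676, -0.0, -0.0]
force: [-0.8, -0.1, -0.0]
grip_width: 0.0866
```

Run:
```python
from h import *
rep(); go(V(0,75,48))
w=arm.grab_frame("wrist"); crop(w,120,80,520,330,1.8,"w18.png")
g=arm.grab_frame("scene"); crop(g,300,120,400,220,6,"s18.png")
```

```text
t 43.35 tcp [0.609  0.0545 0.1216] F [-0.8 -0.1 -0. ] w 0.0866 yawx 84.99 z [-0.001  0.    -1.   ] J [ 0.37  0.47 -0.69  1.59  0.31  1.2  -0.47]
shift mm [-0.1 -0.1 73.6]
```

View pics/w18.png

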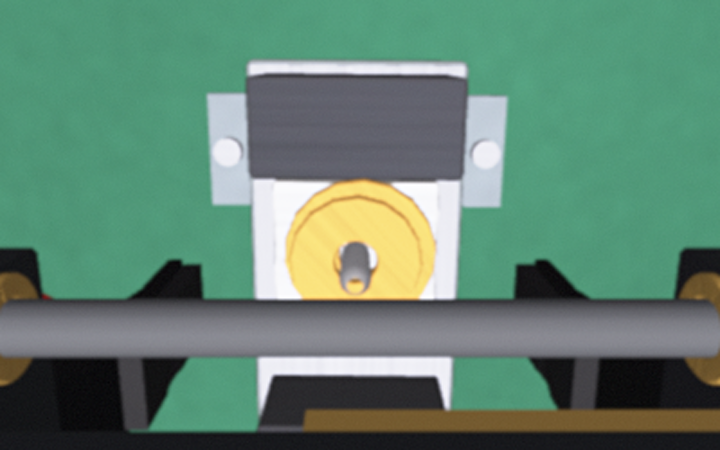

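View pics/s18.png

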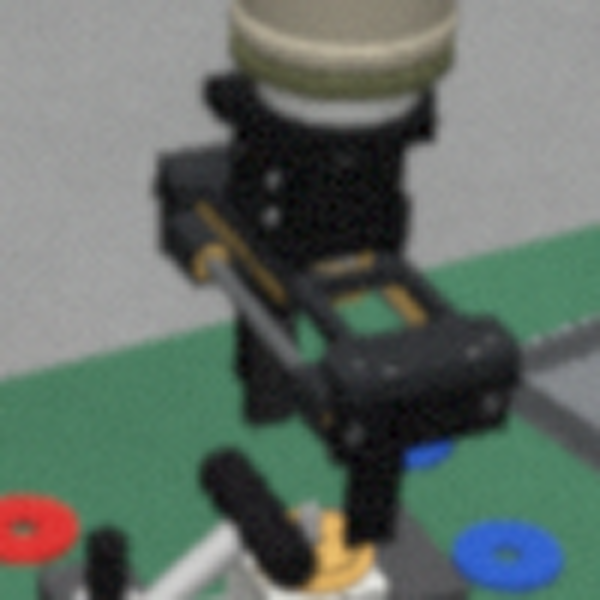

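Emit:
{"fn": "apply_moves", "kwargs": {
  "steps": [1,0,0,20,0,1,0,0,40,0,1,0,0,56,0,1,0,0,66,0,1,0,0,72,0,1,0,0,72,0,-1,0,0,72,0,-1,0,0,72,0,-1,0,0,72,0,-1,0,0,72,0]
}}

```text
t: 44.45
eef_pos: [0.6093, 0.0545, 0.0499]
eef_rot: [0.737, 0.675, 0.0, 0.0]
force: [0.2, -0.9, -0.1]
grip_width: 0.0627
```

Emit:
{"fn": "apply_moves", "kwargs": {
  "steps": [-1,0,0,0,0,-1,0,0,0,0,-1,0,0,0,0,-1,0,0,0,0]
}}

```text
t: 44.85
eef_pos: [0.609, 0.0544, 0.0497]
eef_rot: [0.737, 0.675, -0.0, 0.0]
force: [-2.8, -1.2, 5.7]
grip_width: 0.0557
```

Emit:
{"fn": "apply_moves", "kwargs": {
  "steps": [-1,0,0,-5,0,-1,0,0,-15,0,-1,0,0,-25,0,-1,0,0,-25,0]
}}

```text
t: 45.25
eef_pos: [0.6101, 0.0543, 0.0764]
eef_rot: [0.737, 0.675, 0.001, 0.001]
force: [0.3, -0.6, -4.2]
grip_width: 0.0559
```

Run:
```python
from h import *
rep()
w=arm.grab_frame("wrist"); crop(w,120,80,520,330,1.8,"w19.png")
g=arm.grab_frame("scene"); crop(g,300,120,400,220,6,"s19.png")
```

```text
t 45.25 tcp [0.6101 0.0543 0.0764] F [ 0.3 -0.6 -4.2] w 0.0559 yawx 84.96 z [ 0.002 -0.    -1.   ] J [ 0.36  0.51 -0.68  1.63  0.35  1.12 -0.5 ]
```

View pics/w19.png

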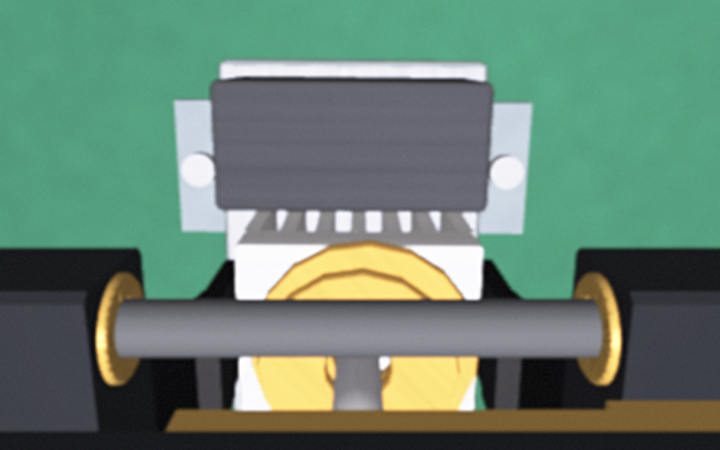

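View pics/s19.png

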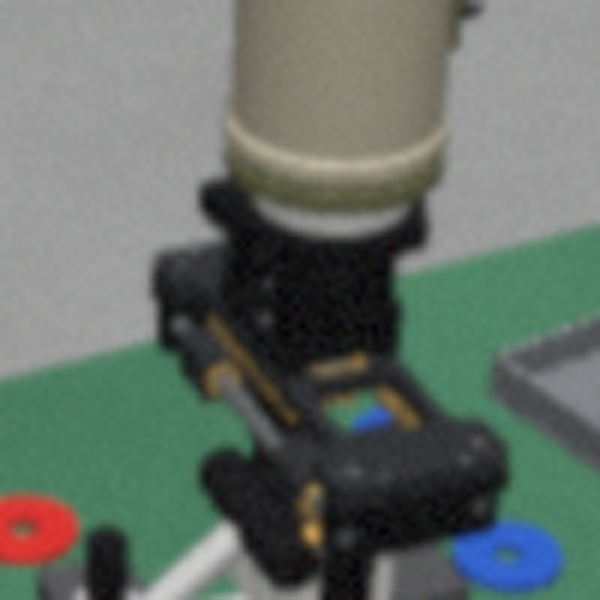

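Emit:
{"fn": "apply_moves", "kwargs": {
  "steps": [-1,0,0,-20,0,-1,0,0,-45,0,-1,10,-5,-60,0,-1,35,-17,-60,0,-1,65,-31,-60,0,-1,95,-46,-60,0,-1,125,-60,-60,0,-1,155,-75,-60,0,-1,185,-89,-60,0,-1,215,-104,-60,0]
}}

```text
t: 46.35
eef_pos: [0.523, 0.2797, 0.1343]
eef_rot: [0.737, 0.676, -0.0, -0.0]
force: [0.3, -0.5, -2.9]
grip_width: 0.0559
```

Run:
```python
from h import *
rep(); go([0.4977,0.3496,0.1])
w=arm.grab_frame("wrist"); crop(w,120,80,520,330,1.8,"w20.png")
```

```text
t 46.35 tcp [0.523  0.2797 0.1343] F [ 0.3 -0.5 -2.9] w 0.0559 yawx 85.01 z [-0.  0. -1.] J [ 0.05  0.44 -0.78  1.63  0.32  1.21 -0.89]
shift mm [ 67.5 -31.3  34.3]
```

View pics/w20.png

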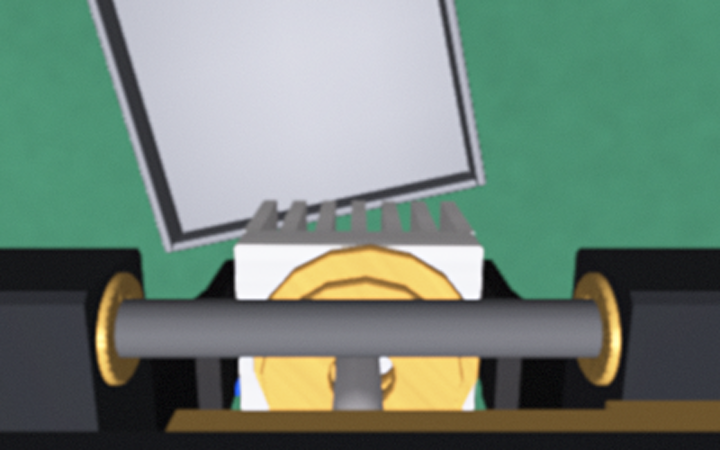

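Emit:
{"fn": "apply_moves", "kwargs": {
  "steps": [-1,25,-12,0,-4,-1,50,-23,0,-8,-1,67,-31,0,-12,-1,67,-31,15,-12,-1,67,-31,40,-12,-1,67,-31,65,-12,-1,67,-31,85,-12,-1,67,-31,95,-12,-1,67,-31,100,-12,-1,67,-31,100,-12]
}}

```text
t: 47.4
eef_pos: [0.4992, 0.3471, 0.0343]
eef_rot: [0.663, 0.749, -0.0, -0.0]
force: [-0.2, 0.8, -3.9]
grip_width: 0.0558
```

Run:
```python
from h import *
rep(); go([0.4977,0.3496,0.0187])
w=arm.grab_frame("wrist"); crop(w,120,80,520,330,1.8,"w21.png")
g=arm.grab_frame("scene"); crop(g,340,80,480,220,5,"s21.png")
```

```text
t 47.4 tcp [0.4992 0.3471 0.0343] F [-0.2  0.8 -3.9] w 0.0558 yawx 96.97 z [-0. -0. -1.] J [-0.09  0.59 -0.77  1.67  0.46  1.07 -0.88]
shift mm [ 2.6 -1.2 15.6]
```

View pics/w21.png

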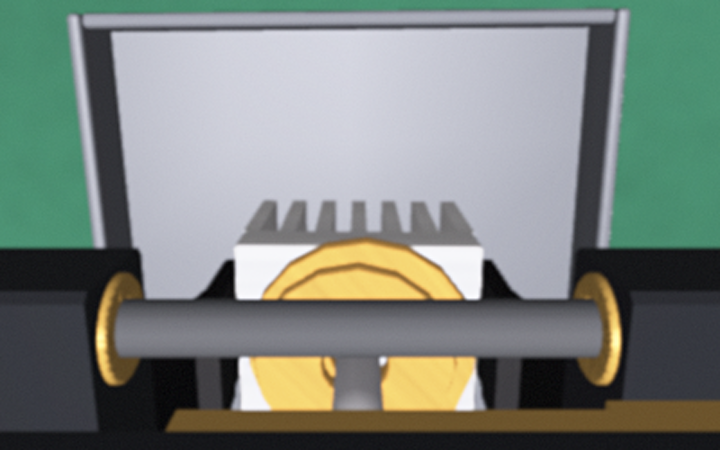

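View pics/s21.png

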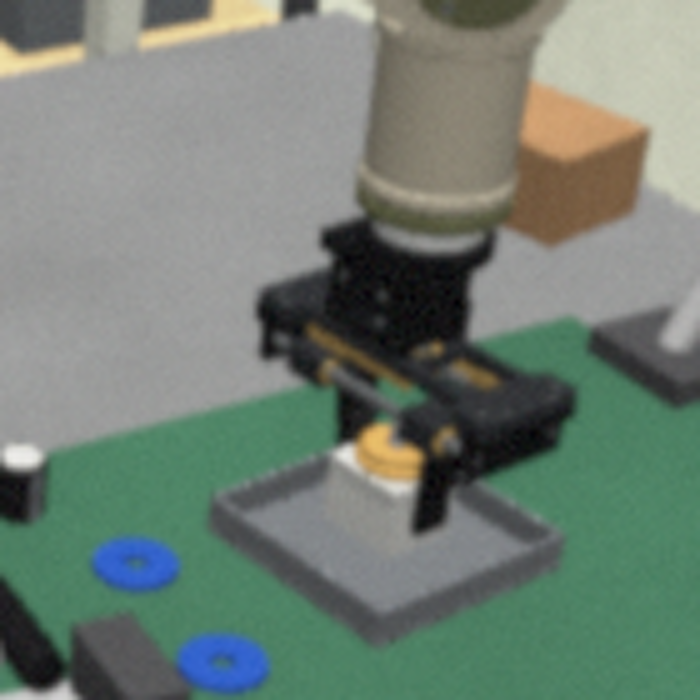

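Aligned and central in the tray. Lower gently the remaining ~15 mm.

Emit:
{"fn": "apply_moves", "kwargs": {
  "steps": [-1,2,-1,5,0,-1,2,-1,9,0,-1,2,-1,12,0,-1,2,-1,14,0,-1,2,-1,15,0,-1,2,-1,15,0]
}}

```text
t: 48.1
eef_pos: [0.4981, 0.349, 0.0194]
eef_rot: [0.663, 0.749, -0.0, -0.0]
force: [0.0, -0.3, -3.4]
grip_width: 0.0557
```

Emit:
{"fn": "apply_moves", "kwargs": {
  "steps": [-1,0,0,0.5,0,-1,0,0,1,0,-1,0,0,1,0,-1,0,0,1,0]
}}

```text
t: 48.5
eef_pos: [0.4982, 0.3491, 0.0188]
eef_rot: [0.663, 0.749, 0.0, 0.0]
force: [-0.2, -1.0, -0.2]
grip_width: 0.0559
```

Emit:
{"fn": "apply_moves", "kwargs": {
  "steps": [-1,0,0,0.5,0,-1,0,0,0.5,0,0.6,0,0,0.5,0,0.6,0,0,0.5,0,0.6,0,0,0.5,0,0.6,0,0,0.5,0,0.6,0,0,-15,0,0.6,0,0,-40,0,0.6,0,0,-80,0,0.6,0,0,-120,0]
}}

```text
t: 49.5
eef_pos: [0.4977, 0.3491, 0.1408]
eef_rot: [0.663, 0.749, -0.0, -0.0]
force: [0.2, 0.6, 0.2]
grip_width: 0.0696
```

Emit:
{"fn": "apply_moves", "kwargs": {
  "steps": [0.6,0,0,-40,0,0.6,0,0,-80,0,0.6,-30,-30,-100,0,0.6,-30,-80,-100,0,0.6,-30,-120,-100,0,0.6,-30,-120,-100,0,0.6,-30,-120,-100,0]
}}

```text
t: 50.2
eef_pos: [0.3824, 0.3047, 0.2398]
eef_rot: [0.662, 0.749, 0.001, 0.002]
force: [0.8, -0.2, 0.7]
grip_width: 0.0697
```

Run:
```python
from h import *
import st; st.state()
w=arm.grab_frame("wrist"); cv2.imwrite("pics/w22.png",w["img"][:,:,::-1])
g=arm.grab_frame("scene"); cv2.imwrite("pics/s22.png",g["img"][:,:,::-1]); crop(g,340,130,480,240,5,"s23.png")
f=arm.grab_frame("top"); cv2.imwrite("pics/t6.png",f["img"][:,:,::-1])
```

```text
t 50.2 tcp [0.3824 0.3047 0.2398] F [ 0.8 -0.2  0.7] w 0.0697 yawx 97.02 z [ 0.003 -0.001 -1.   ] J [ 0.15  0.1  -0.95  1.75  0.08  1.34 -0.7 ]
knob 41 med [ -0.8 -15.8 117. ] y 5-95% [-23.4  -8.3] zmax 119.2
jaw 314 med [ -1.4 -15.8  77.9] y 5-95% [-51.7   4.7] zmax 80.7
bar 298 med [103.1   1.  200. ] y 5-95% [-11.4  12. ] zmax 204.1
```

View pics/s22.png

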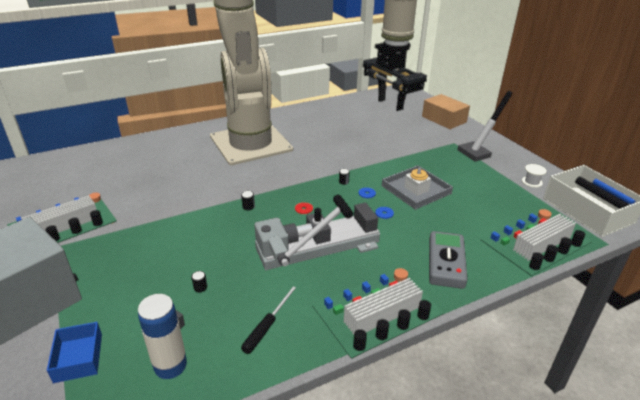

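View pics/s23.png

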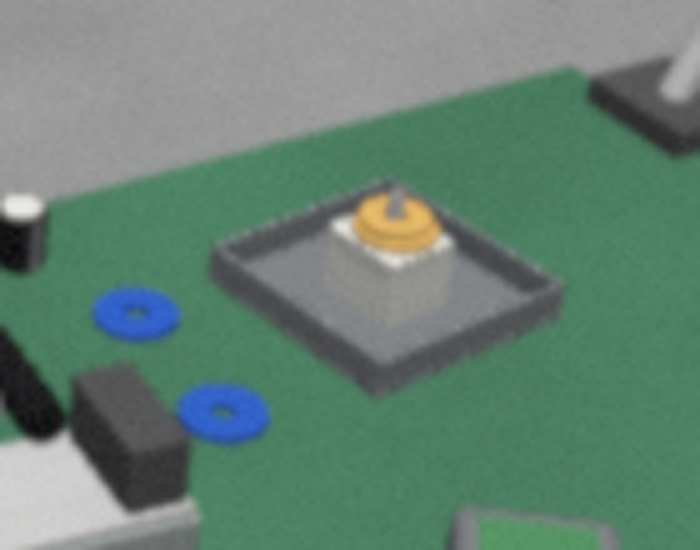

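View pics/t6.png

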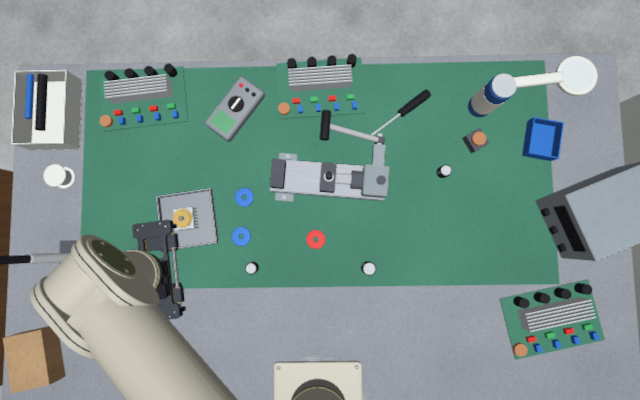

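View pics/w22.png

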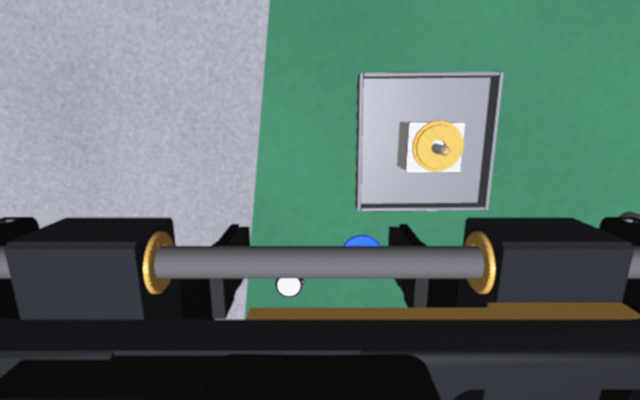

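Run:
```python
from h import *
print(arm.close_job());
```

```text
the job is handed in; nothing more can be done
None
```

The job is done and handed in at about t = 50 s of the 210 s allowed; no verdict came back.

- **Clamping:** I pumped ten full strokes until the jaw stopped moving against the heat sink. The jaw reading came to about 0.050. The lever was down nearly to its stop at the bottom of the stroke and came back up after the last one.
- **Spacers:** Only two brass spacers were visible, the 52 mm and the 44 mm. I threaded the 52 first and the 44 on top. The wrist camera showed both lying flat on the stud.
- **Jaw and tray:** I slid the jaw open by its knob at about 12 N, lifted the heat sink out level and set it down in the middle of the grey tray.

Last camera checks:

| Item | What the cameras showed |
|---|---|
| Heat sink | upright in the tray, both spacers on the stud |
| Jaw | knob at y ≈ -16 mm in the vise frame, so the jaw is at about 0.006 |
| Lever | up, bar top at about 0.200 m |
| Three capacitors | at the same pixels as at the start |
| Other brass rings | none left on the bench |
| Robot | touching nothing |

Two readings did not match what was expected:
- **Grip width:** It read about 2 mm less than the ring size on both spacers (50 mm and 42 mm). The camera sizes and the fit agreed with 52 and 44.
- **Lever force:** At the bottom of the tight stroke it was about 12 N, less than the 15 to 20 N given. I therefore judged the clamp tight by the jaw no longer moving.

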